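Lay the bonded second layer of parts cartons

ROBOT

A 6-joint arm with a two-finger parallel gripper is mounted at the origin on the work surface. World frame = base frame: x ahead of the robot, y to its left, z up, the work surface at z = 0. Lengths are in m, angles in rad, forces in N, time in s.
With the tool pointing down it reaches from about 0.375 to 0.9 m from the base axis. Payload 3.1 kg.
Tool frame: the origin (TCP) lies between the finger pads; the fingertips stand 17 mm ahead of it and the grasp point (between the pads) lies 2 mm behind it; z points along the fingers, y is the line along which they close (so a half turn about z gives the same grasp; the last joint's range is limited). The gripper opens to 85 mm and grips with 20 to 120 N. Pads are 22 mm wide; open, the fingers measure 114 mm over their backs; the gripper's body (76 mm by 85 mm) begins 54 mm behind the grasp point. The pads swing forward as they close: fully open they stand 13 mm farther back than shut.
Start: joints at [-1.385, 0.527, 1.433, -0, 1.181, -0.178], TCP at [0.223, -0.584, 0.248] pointing down, gripper open.
Joint ranges: [-3.08, 3.08], [-0.75, 2.2], [0.22, 2.44], [-1.43, 4.57], [0, 2.65], [-2.85, 2.85]. Speed limits (rad/s): [2.79, 2.79, 3.14, 3.14, 3.14, 3.14].

INTERFACE

Orientations are given as a unit quaternion [x, y, z, w].
In Python, from station import sense, vision, order gives the robot as it stands.
- The arm moves only by the shell command python3 -m crank 'ROWS' [OPENING] [FORCE]. ROWS is JSON, a list of rows, each an object with "dp": the shift along the world's x, y, z in units of 30 mm (1.0 is 30 mm), a list of three; "angular": the turn, a rotation vector about the world's x, y, z in degrees, a list of three. In form: [{"dp": [dx, dy, dz], "angular": [ax, ay, az]}, ...]. A call has 1 to 20 rows; each row shifts and turns the commanded pose from where the row before left it; what a row does not reach is not made up. A row lasts 1/10 s, in which the tool goes at most 50 mm and 8.59 degrees, less where a joint would pass 70% of its speed; a pose out of reach is approached as far as the arm can. A call is refused whole if a number of a shift passes 1 or a number of a turn 8.59, either way. A call with a gripper value outside its range is refused whole. OPENING is the closure, from 0 (fully open) to 1 (shut), set as the call begins (- or left out, the last holds). The fingers move at their own pace and stop on an object; FORCE is the grip in N (left out, the last holds). Time passes only in rows, so rows that do not move let the fingers close. It gives the time, the measured TCP pose, the force, the opening and the grip force at its end, in the units of the state.
- sense(): the state, without advancing time (a new reading comes with each control period).
- vision.snapshot(name): name is "scene" or "top"; returns a dict with "image" (384x512x3 uint8, blue, green, red), "range_z" (384x512 float32, m along the optical axis (not along the pixel's ray), 0 where there is no reading), "mtx" (3x3 intrinsics, pixels), "pose" (4x4, takes a point from camera to world coordinates). Camera axes: x right, y down, z forward; pixel columns grow to the right and rows downward; lengths in m; the calibration is good to about 2 mm. A picture is of the moment at which its call begins.
- order.sign_off(): hands the job in; it is judged then, once.
The state is a dict: "t": time; "q": joint angles; "qd": joint speeds; "tau": joint torques, N m; "tcp_pos": TCP position; "tool_rot": TCP orientation; "force": force on the tool from outside, world axes, zero at the start; "ft_torque": the same for the moment, N m; "finger_gap": opening from 0.0 (shut) to 1.0 (fully open); "gripper_force": force on a finger pad.
Only numpy, scipy, OpenCV 4.12 (cv2) and the standard library are available. Lean on these libraries where they do the work, as an engineer would, in place of code of your own. Each camera call takes 0.05 s, during which the arm holds its last target. There are 200 camera calls.

TASK

Lay the three loose parts cartons on the small pallet as its second layer, bonded over the first: the same pattern of two cartons side by side and one crosswise, but turned end for end, so that the crosswise carton now lies at the end with the yellow fence and the pair lies lengthwise at the open end. Set them down without dropping them and bring them snug against each other and against both sides of the fence, without visible gaps, but press gently so that nothing is crushed. Keep the first layer where it is and leave the spray can, wrench and screwdriver alone.

Things in the scene. Friction and masses are not known exactly. Their poses are not given: they have to be found in the camera images.
- pallet: plywood pallet fixed to the bench, turned any way round; deck 176 mm (its x, from -84 to +92 mm) by 126 mm (its y), deck top 22 mm above the bench; origin at bench level below the middle of the block of cartons (150 mm along x, 100 mm along y), z up. Fenced at its -x end and along its +y side; the +x end and the -y side are open
- layer2 (a point): middle of the top of the first layer, 72 mm above the bench, axes as the pallet. Here the second layer stands: when snug, its crosswise carton (length along y) is centred at x = -50, y = 0 mm and its pair (length along x) at x = 25, y = +25 and -25 mm
- fence: rigid yellow steel corner fence on the pallet, same origin and axes, 6 mm thick. End wall: inner face at x = -75 mm, y from -59 to +56. Side wall: inner face at y = +50 mm, x from -81 to +80. Both reach 84 mm above the bench, only 12 mm up the second layer. Snug cartons touch it; the first layer has gaps of 1 to 3 mm. Over 45 N on it crushes cartons
- base1: the same kind of carton (100 x 50 x 50 mm, x along its length, origin at the centre of its underside), already lying loose on the pallet deck in the first layer: one of the pair at the fenced end, length along the pallet's x, beside the side wall
- base2: the same kind of carton (100 x 50 x 50 mm, x along its length, origin at the centre of its underside), already lying loose on the pallet deck in the first layer: the other of the pair at the fenced end, length along the pallet's x, on the open side
- base3: the same kind of carton (100 x 50 x 50 mm, x along its length, origin at the centre of its underside), already lying loose on the pallet deck in the first layer: the crosswise one at the open end, length along the pallet's y
- carton1: closed cardboard parts carton, 100 mm long (its x) by 50 mm wide (its y) by 50 mm high, about 0.2 kg (varies), paper tape along the top and a blue band across the top near one end; origin at the centre of its underside, z up. Stands flat on the bench at the start; any of the three may take any place in the layer
- carton2: closed cardboard parts carton, 100 mm long (its x) by 50 mm wide (its y) by 50 mm high, about 0.2 kg (varies), paper tape along the top and a blue band across the top near one end; origin at the centre of its underside, z up. Stands flat on the bench at the start; any of the three may take any place in the layer
- carton3: closed cardboard parts carton, 100 mm long (its x) by 50 mm wide (its y) by 50 mm high, about 0.2 kg (varies), paper tape along the top and a blue band across the top near one end; origin at the centre of its underside, z up. Stands flat on the bench at the start; any of the three may take any place in the layer
- spray_can: bystander: upright spray can with a red label, 56 mm across, 150 mm high, origin at the centre of its foot
- wrench: bystander: steel spanner, 190 mm long, lying flat on the bench, x along its length
- screwdriver: bystander: screwdriver, 200 mm long, lying on the bench, x along its length
Mind the look-alikes: they are no part of the job. What is shaped like the carton3 but green, pink or turquoise is not meant.

How it is judged:
By the outcome, as a careful person would: the job done as asked, in the order asked, and still so for the second after the job is handed in, with the robot touching nothing.
It also fails if it takes over 72 s, if anything falls off the work surface, if the arm or the gripper's body presses on something with over 40 N, if the wrist force passes 120 N, or if a joint passes its speed limit or range.

## Working session

There is one attempt and no reset: what is moved stays moved. The work goes in short steps, Python scripts to look and compute and a shell command to move; the robot and the scene stay as the last step left them, time stands still between calls to the robot, and variables do not carry over. Pictures are saved under pics/ and viewed, at most 10 in all, crops included, and the job is handed in when it is done.

```bash
mkdir -p pics; ls; python3 - <<'E'
from station import sense, vision
import cv2,numpy as np
s=sense();print({k:np.round(v,3).tolist() for k,v in s.items()})
for n in("scene","top"):
    d=vision.snapshot(n);cv2.imwrite(f"pics/{n}0.png",d["image"]);np.savez(f"{n}0.npz",**d);print(n,d["mtx"].round(1).tolist(),d["pose"].round(3).tolist())
E
```

```text
pics
{'t': 0.0, 'q': [-1.385, 0.528, 1.434, -0.0, 1.181, -0.178], 'qd': [0.001, 0.0, -0.001, 0.002, -0.001, -0.001], 'tau': [0.001, -44.234, -17.802, 0.0, 0.009, -0.0], 'tcp_pos': [0.223, -0.583, 0.247], 'tool_rot': [0.983, 0.181, -0.0, -0.001], 'force': [0.342, 0.092, 0.953], 'ft_torque': [0.014, -0.021, -0.027], 'gripper_force': 0.0, 'finger_gap': 1.001}
scene [[379.3, 0.0, 259.8], [0.0, 379.3, 191.0], [0.0, 0.0, 1.0]] [[-0.659, 0.617, -0.43, 1.078], [0.752, 0.541, -0.377, 0.454], [-0.0, -0.572, -0.821, 1.079], [0.0, 0.0, 0.0, 1.0]]
top [[383.5, 0.0, 255.4], [0.0, 383.5, 189.0], [0.0, 0.0, 1.0]] [[0.006, -0.997, 0.083, 0.437], [-1.0, -0.007, -0.014, -0.011], [0.015, -0.083, -0.996, 1.47], [0.0, 0.0, 0.0, 1.0]]
```

View pics/top0.png

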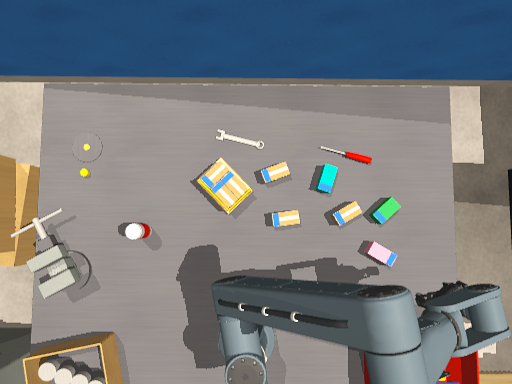

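View pics/scene0.png

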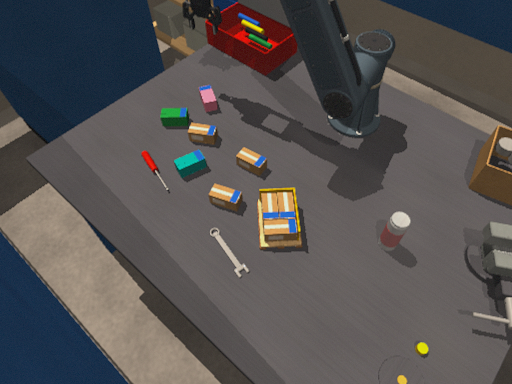

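```bash
cat > h.py <<'E'
import numpy as np,cv2
def world(d):
    h,w=d["range_z"].shape;K=d["mtx"];v,u=np.mgrid[:h,:w]
    z=d["range_z"];P=np.stack([(u-K[0,2])/K[0,0]*z,(v-K[1,2])/K[1,1]*z,z],-1)
    return P@d["pose"][:3,:3].T+d["pose"][:3,3]
def cast(d,uv,Z):
    uv=np.asarray(uv,float).reshape(-1,2);K=d["mtx"];T=d["pose"]
    r=np.c_[(uv-K[[0,1],[2,2]])/K[0,0],np.ones(len(uv))]@T[:3,:3].T
    return T[:3,3]+r*((Z-T[2,3])/r[:,2])[:,None]
def rects(d,lo,hi,Z,amin=80,amax=5000):
    W=world(d);m=((W[...,2]>lo)&(W[...,2]<hi)&(d["range_z"]>0)).astype(np.uint8)
    n,l,st,c=cv2.connectedComponentsWithStats(m,connectivity=4)
    out=[]
    for i in range(1,n):
        if not amin<st[i,4]<amax: continue
        ys,xs=np.nonzero(l==i);P=cast(d,np.c_[xs,ys],Z)[:,:2]
        if np.any(abs(P.mean(0)-[.5,0])>.45): continue
        C=np.cov(P.T);w,V=np.linalg.eigh(C);a=np.degrees(np.arctan2(V[1,1],V[0,1]))%180
        out.append((c[i].round(1),st[i,4],P.mean(0).round(4),np.sqrt(12*w[::-1]).round(4),a.round(1),np.median(W[l==i],0).round(4),d["image"][l==i].mean(0).round()))
    return out
def yellow(d):
    hsv=cv2.cvtColor(d["image"],cv2.COLOR_BGR2HSV)
    return cv2.inRange(hsv,(22,170,90),(34,255,255))
E
python3 - <<'E'
from h import *
for n in("scene","top"):
    d=dict(np.load(n+"0.npz"))
    print(n)
    for r in rects(d,.042,.058,.05):print(*r)
    print('layer')
    for r in rects(d,.06,.09,.072):print(*r)
    im=d["image"];c=(285,217) if n=="scene" else (225,186)
    x,y=c;cr=im[y-45:y+45,x-50:x+50];k=cv2.resize(cr,None,fx=4,fy=4,interpolation=0);cv2.imwrite(f"pics/{n}c.png",k)
a,b=cv2.imread("pics/scenec.png"),cv2.imread("pics/topc.png");cv2.imwrite("pics/c.png",np.hstack([a,b]))
E
```

```text
scene
[201.9 129.1] 303 [ 0.4701 -0.3673] [0.1029 0.0572] 119.0 [ 0.4706 -0.3665  0.0508] [128. 150. 168.]
[250.9 157.1] 355 [ 0.4506 -0.1388] [0.1024 0.0559] 99.2 [ 0.4517 -0.1379  0.0513] [128. 151. 170.]
[188.8 159.3] 354 [ 0.6015 -0.2961] [0.1007 0.0569] 161.2 [ 0.6018 -0.2949  0.0509] [165. 161.  22.]
[224.8 193.3] 426 [ 0.6224 -0.0997] [0.1021 0.0553] 110.4 [ 0.6228 -0.0987  0.0511] [129. 153. 173.]
[280.8 236.5] 92 [0.6242 0.141 ] [0.1069 0.0099] 134.7 [0.6244 0.1399 0.0495] [57. 78. 96.]
layer
[279.4 211.2] 1684 [0.5675 0.0869] [0.1748 0.1115] 45.6 [0.5689 0.0892 0.0739] [114. 151. 172.]
[389.6 237. ] 108 [0.4213 0.3927] [0.0568 0.0289] 95.2 [0.4247 0.3936 0.0742] [ 61.  63. 100.]
top
[274.9 171.4] 357 [ 0.621  -0.1036] [0.1009 0.0509] 111.0 [ 0.6218 -0.104   0.0495] [184. 214. 216.]
[327.2 177.3] 362 [ 0.6006 -0.2993] [0.1009 0.0509] 162.6 [ 0.6012 -0.2992  0.0499] [231. 227.  22.]
[347.1 212.3] 363 [ 0.4703 -0.3719] [0.1006 0.0502] 120.2 [ 0.4714 -0.3718  0.05  ] [182. 213. 216.]
[285.2 217.6] 363 [ 0.4495 -0.1422] [0.1004 0.05  ] 99.3 [ 0.4482 -0.1415  0.0499] [183. 214. 215.]
layer
[224.2 185.1] 1254 [0.5665 0.0833] [0.1592 0.108 ] 44.0 [0.5668 0.0835 0.0719] [165. 215. 221.]
```

View pics/c.png

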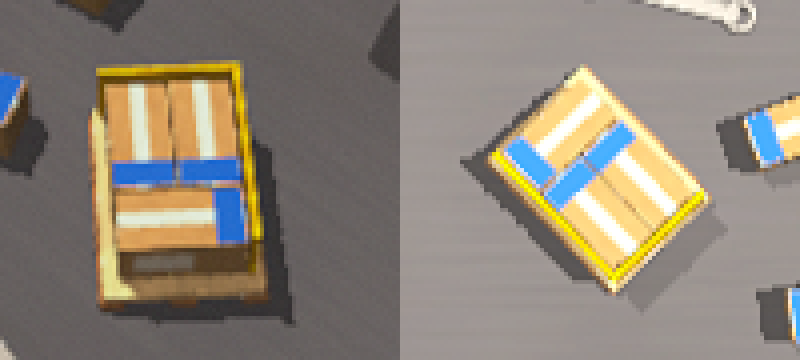

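Pallet: the fence corner is at top pixel (228,211), with the end wall running up-right and the side wall up-left, so pallet +x is about 45° in world. The loose cartons are at top pixels (275,171), (285,218) and (347,212).

```bash
python3 - <<'E'
from h import *
for n in("scene","top"):
    d=dict(np.load(n+"0.npz"));W=world(d)
    m=(yellow(d)>0)&(abs(W[...,2]-.084)<.006)&(W[...,0]<.75)&(W[...,1]<.25)&(W[...,1]>-.05)
    ys,xs=np.nonzero(m);P=cast(d,np.c_[xs,ys],.084)[:,:2];print(n,len(P))
    o=np.array([.566,.084]);th=np.radians(45)
    for it in range(4):
        c,s=np.cos(th),np.sin(th);L=(P-o)@np.array([[c,-s],[s,c]])
        A=(abs(L[:,0]+.078)<.007)&(L[:,1]<.045);B=(abs(L[:,1]-.053)<.007)&(L[:,0]>-.065)
        fa=np.polyfit(L[A,1],L[A,0],1);fb=np.polyfit(L[B,0],L[B,1],1)
        dx=fa[1]+.078;dy=fb[1]-.053
        o=o+np.array([[c,-s],[s,c]])@[dx,dy]
        ang=(fb[0]*B.sum()-fa[0]*A.sum())/(A.sum()+B.sum());th+=ang
    print('pallet',o.round(4),np.degrees(th).round(2),A.sum(),B.sum(),np.degrees(fa[0]),np.degrees(fb[0]),L[B,0].min(),L[B,0].max(),L[A,1].min(),L[A,1].max())
    for r in rects(d,.0475 if n=="scene" else .042,.058,.05):print(*r[1:5])
    for r in rects(d,.069,.077,.072):print('L1',*r[1:5])
E
```

```text
scene 150
pallet [0.5703 0.0869] 44.34 61 77 -0.09713057964828067 -0.07695160728741454 -0.0628204979836552 0.07889943701125565 -0.057664376221405605 0.04229506958631619
262 [ 0.4691 -0.3701] [0.1017 0.0529] 119.4
315 [ 0.4487 -0.14  ] [0.1005 0.0518] 99.9
314 [ 0.6009 -0.2982] [0.1008 0.0527] 162.1
380 [ 0.6211 -0.1012] [0.1003 0.0518] 110.7
L1 1313 [0.5728 0.087 ] [0.1583 0.1023] 46.1
top 115
pallet [0.5696 0.0838] 44.33 46 61 0.0778630385015645 0.05871472822171451 -0.06356322015259773 0.07782404940427089 -0.055463945074472665 0.04423819268517978
357 [ 0.621  -0.1036] [0.1009 0.0509] 111.0
362 [ 0.6006 -0.2993] [0.1009 0.0509] 162.6
363 [ 0.4703 -0.3719] [0.1006 0.0502] 120.2
363 [ 0.4495 -0.1422] [0.1004 0.05  ] 99.3
L1 862 [0.5725 0.0845] [0.1525 0.1002] 44.5
```

```bash
R='{"dp":[0.686,0.588,-0.2],"angular":[0,0,8.24]}'; python3 -m crank '[{"dp":[0.686,0.588,-0.2],"angular":[0,0,8.24]},{"dp":[0.686,0.588,-0.2],"angular":[0,0,8.24]},{"dp":[0.686,0.588,-0.2],"angular":[0,0,8.24]},{"dp":[0.686,0.588,-0.2],"angular":[0,0,8.24]},{"dp":[0.686,0.588,-0.2],"angular":[0,0,8.24]},{"dp":[0.686,0.588,-0.2],"angular":[0,0,8.24]},{"dp":[0.686,0.588,-0.2],"angular":[0,0,8.24]},{"dp":[0.686,0.588,-0.2],"angular":[0,0,8.24]},{"dp":[0.686,0.588,-0.2],"angular":[0,0,8.24]},{"dp":[0.686,0.588,-0.2],"angular":[0,0,8.24]},{"dp":[0.686,0.588,-0.2],"angular":[0,0,8.24]},{"dp":[0.686,0.588,-0.2],"angular":[0,0,8.24]},{"dp":[0,0,-0.5],"angular":[0,0,0]},{"dp":[0,0,0],"angular":[0,0,0]}]' 0 40
```

```text
t: 1.5
tcp_pos: [0.4694, -0.3701, 0.1592]
tool_rot: [0.501, 0.865, 0.001, -0.002]
force: [0.5, 0.7, 0.6]
finger_gap: 1.0
gripper_force: 0.0
```

```bash
python3 -m crank '[{"dp":[0,0,-0.8],"angular":[0,0,0]},{"dp":[0,0,-0.8],"angular":[0,0,0]},{"dp":[0,0,-0.8],"angular":[0,0,0]},{"dp":[0,0,-0.8],"angular":[0,0,0]},{"dp":[0,0,-0.6],"angular":[0,0,0]},{"dp":[0,0,-0.34],"angular":[0,0,0]},{"dp":[0,0,0],"angular":[0,0,0]}]'; python3 -m crank '[{"dp":[0,0,0],"angular":[0,0,0]},{"dp":[0,0,0],"angular":[0,0,0]},{"dp":[0,0,0],"angular":[0,0,0]},{"dp":[0,0,0],"angular":[0,0,0]},{"dp":[0,0,0],"angular":[0,0,0]},{"dp":[0,0,0],"angular":[0,0,0]}]' 1 40
```

```text
t: 2.2
tcp_pos: [0.469, -0.372, 0.036]
tool_rot: [0.502, 0.865, 0.0, -0.001]
force: [-1.1, -0.7, -0.4]
finger_gap: 1.0
gripper_force: 0.0
t: 2.8
tcp_pos: [0.4705, -0.3729, 0.0385]
tool_rot: [0.502, 0.865, -0.001, 0.001]
force: [-0.6, -0.1, 6.6]
finger_gap: 0.576
gripper_force: 43.9
```

```bash
python3 -m crank '[{"dp":[0,0,0.4],"angular":[0,0,0]},{"dp":[0,0,0.9],"angular":[0,0,0]},{"dp":[0,0,0.9],"angular":[0,0,0]},{"dp":[0,0.4,0.9],"angular":[0,0,0]},{"dp":[0.148,0.879,0.067],"angular":[0,0,0.9]},{"dp":[0.148,0.879,0.067],"angular":[0,0,0.9]},{"dp":[0.148,0.879,0.067],"angular":[0,0,0.9]},{"dp":[0.148,0.879,0.067],"angular":[0,0,0.9]},{"dp":[0.148,0.879,0.067],"angular":[0,0,0.9]},{"dp":[0.148,0.879,0.067],"angular":[0,0,0.9]},{"dp":[0.148,0.879,0.067],"angular":[0,0,0.9]},{"dp":[0.148,0.879,0.067],"angular":[0,0,0.9]},{"dp":[0.148,0.879,0.067],"angular":[0,0,0.9]},{"dp":[0.148,0.879,0.067],"angular":[0,0,0.9]},{"dp":[0.148,0.879,0.067],"angular":[0,0,0.9]},{"dp":[0.148,0.879,0.067],"angular":[0,0,0.9]},{"dp":[0.148,0.879,0.067],"angular":[0,0,0.9]},{"dp":[0.148,0.879,0.067],"angular":[0,0,0.9]},{"dp":[0.148,0.479,0.067],"angular":[0,0,0.9]},{"dp":[0.148,0.479,0.067],"angular":[0,0,0.9]}]'; python3 -m crank '[{"dp":[0,0,0],"angular":[0,0,0]},{"dp":[0,0,0],"angular":[0,0,0]}]';
cat > see.py <<'E'
import sys
from h import *
from station import vision,sense
s=sense();print('t',s['t'],'tcp',np.round(s['tcp_pos'],4),'f',np.round(s['force'],1),'gap',round(s['finger_gap'],3))
q=s['tool_rot'];print('yaw',np.degrees(2*np.arctan2(q[1],q[0])).round(2))
o=np.array([.570,.085]);t=np.radians(44.3);R=np.array([[np.cos(t),np.sin(t)],[-np.sin(t),np.cos(t)]])
print('tcp in pallet mm',(1000*R@(np.array(s['tcp_pos'][:2])-o)).round(1))
if len(sys.argv)>1:
  ims=[]
  for n in("top","scene"):
    d=vision.snapshot(n);np.savez(n+sys.argv[1]+".npz",**d);im=d["image"]
    x,y=(275,210) if n=="scene" else (225,180)
    ims.append(cv2.resize(im[y-40:y+40,x-40:x+40],None,fx=5,fy=5,interpolation=0))
  cv2.imwrite(f"pics/{sys.argv[1]}.png",np.hstack(ims))
E
python3 see.py h1; python3 - <<'E'
from h import *
for n in("top","scene"):
    d=dict(np.load(n+"h1.npz"))
    for r in rects(d,.115,.19,.15,40):print(n,*r)
E
```

```text
t: 4.8
tcp_pos: [0.541, 0.0386, 0.1626]
tool_rot: [0.389, 0.921, -0.0, -0.0]
force: [0.7, -0.4, -2.8]
finger_gap: 0.58
gripper_force: 43.0
t: 5.0
tcp_pos: [0.541, 0.0374, 0.1623]
tool_rot: [0.389, 0.921, -0.0, 0.0]
force: [-0.9, -0.4, -1.9]
finger_gap: 0.582
gripper_force: 43.0
t 5.0 tcp [0.541  0.0374 0.1623] f [-0.9 -0.4 -1.9] gap 0.582
yaw 134.2
tcp in pallet mm [-54.  -13.8]
top [228.9 200. ] 80 [0.5078 0.0613] [0.0539 0.0216] 62.6 [0.5065 0.0594 0.1725] [170. 135.  99.]
top [134.2 230.5] 235 [0.4017 0.3823] [0.0542 0.0479] 92.0 [0.4028 0.383  0.1485] [180. 187. 190.]
top [246.8 336.4] 280 [ 0.0515 -0.0042] [0.1195 0.0417] 85.4 [ 0.055  -0.0046  0.1512] [58. 56. 49.]
scene [274.  183.5] 568 [0.5423 0.0409] [0.1164 0.0856] 135.8 [0.5527 0.0464 0.1728] [ 88. 105. 120.]
scene [398.3 222.1] 390 [0.4142 0.3917] [0.0699 0.0495] 5.4 [0.413  0.3913 0.1503] [121. 128. 132.]
```

View pics/h1.png

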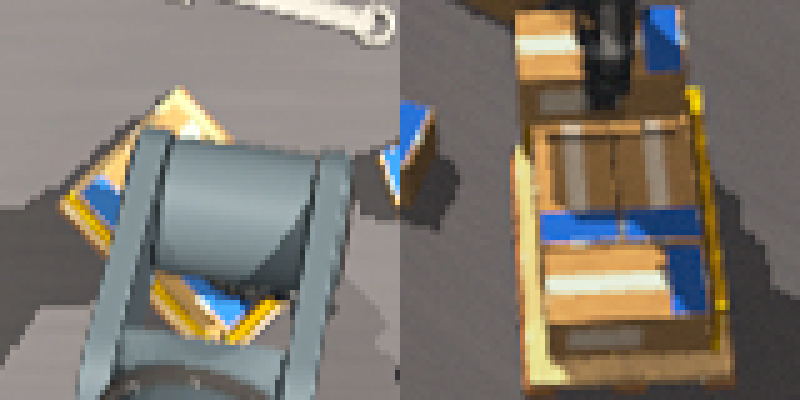

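```bash
python3 -m crank '[{"dp":[0,0.21,-0.3],"angular":[0,0,0]},{"dp":[0.01,0.21,-0.4],"angular":[0,0,0]},{"dp":[0,0,-0.4],"angular":[0,0,0]},{"dp":[0,0,-0.3],"angular":[0,0,0]},{"dp":[0,0,-0.1],"angular":[0,0,0]},{"dp":[0,0,0],"angular":[0,0,0]},{"dp":[0,0,0],"angular":[0,0,0]}]'; python3 see.py;  python3 -m crank '[{"dp":[0,0,-0.04],"angular":[0,0,0]},{"dp":[0,0,-0.03],"angular":[0,0,0]},{"dp":[0,0,0],"angular":[0,0,0]}]'
```

```text
t: 5.8
tcp_pos: [0.5416, 0.0502, 0.1173]
tool_rot: [0.389, 0.921, 0.0, 0.0]
force: [-0.4, 0.4, -2.0]
finger_gap: 0.574
gripper_force: 43.1
t 5.8 tcp [0.5416 0.0502 0.1173] f [-0.4  0.4 -2. ] gap 0.574
yaw 134.18
tcp in pallet mm [-44.6  -5. ]
t: 6.1
tcp_pos: [0.5414, 0.0503, 0.1154]
tool_rot: [0.389, 0.921, 0.0, 0.0]
force: [-0.5, -0.6, -2.7]
finger_gap: 0.58
gripper_force: 43.1
```

```bash
for i in 1 2 3; do :; done; python3 -m crank '[{"dp":[0,0,-0.03],"angular":[0,0,0]},{"dp":[0,0,-0.03],"angular":[0,0,0]},{"dp":[0,0,0],"angular":[0,0,0]}]';  python3 -m crank '[{"dp":[0,0,-0.02],"angular":[0,0,0]},{"dp":[0,0,-0.02],"angular":[0,0,0]},{"dp":[0,0,0],"angular":[0,0,0]}]'
```

```text
t: 6.4
tcp_pos: [0.5412, 0.0504, 0.1133]
tool_rot: [0.389, 0.921, -0.0, -0.0]
force: [-0.1, 0.5, -2.2]
finger_gap: 0.576
gripper_force: 43.1
t: 6.7
tcp_pos: [0.5412, 0.0504, 0.1121]
tool_rot: [0.389, 0.921, -0.0, -0.0]
force: [-0.2, -0.2, -1.5]
finger_gap: 0.579
gripper_force: 43.1
```

```bash
python3 -m crank '[{"dp":[0,0,-0.02],"angular":[0,0,0]},{"dp":[0,0,0],"angular":[0,0,0]}]';  python3 -m crank '[{"dp":[0,0,-0.02],"angular":[0,0,0]},{"dp":[0,0,0],"angular":[0,0,0]}]'; python3 -m crank '[{"dp":[0,0,-0.02],"angular":[0,0,0]},{"dp":[0,0,0],"angular":[0,0,0]}]'
```

```text
t: 6.9
tcp_pos: [0.5412, 0.0504, 0.1115]
tool_rot: [0.389, 0.921, -0.0, -0.0]
force: [-0.0, 0.5, -1.8]
finger_gap: 0.579
gripper_force: 43.1
t: 7.1
tcp_pos: [0.5413, 0.0504, 0.1109]
tool_rot: [0.389, 0.921, -0.0, -0.0]
force: [0.2, -0.6, -2.4]
finger_gap: 0.578
gripper_force: 43.1
t: 7.3
tcp_pos: [0.5413, 0.0504, 0.1105]
tool_rot: [0.389, 0.921, 0.0, 0.0]
force: [-0.9, 0.3, -0.5]
finger_gap: 0.579
gripper_force: 43.3
```

```bash
python3 -m crank '[{"dp":[-0.024,-0.023,0],"angular":[0,0,0]},{"dp":[-0.024,-0.023,0],"angular":[0,0,0]},{"dp":[-0.024,-0.023,0],"angular":[0,0,0]},{"dp":[0,0,0],"angular":[0,0,0]}]';  python3 -m crank '[{"dp":[-0.024,-0.023,0],"angular":[0,0,0]},{"dp":[0,0,0],"angular":[0,0,0]}]'; python3 -m crank '[{"dp":[-0.024,-0.023,0],"angular":[0,0,0]},{"dp":[0,0,0],"angular":[0,0,0]}]'; python3 see.py
```

```text
t: 7.7
tcp_pos: [0.5393, 0.0481, 0.1105]
tool_rot: [0.389, 0.921, 0.0, 0.0]
force: [0.5, -0.0, -0.2]
finger_gap: 0.58
gripper_force: 43.2
t: 7.9
tcp_pos: [0.5386, 0.0475, 0.1105]
tool_rot: [0.389, 0.921, 0.0, 0.0]
force: [0.4, 0.3, -0.1]
finger_gap: 0.58
gripper_force: 43.2
t: 8.1
tcp_pos: [0.5379, 0.0468, 0.1105]
tool_rot: [0.389, 0.921, 0.0, 0.0]
force: [0.8, -0.4, 0.0]
finger_gap: 0.578
gripper_force: 43.3
t 8.1 tcp [0.5379 0.0468 0.1105] f [ 0.8 -0.4  0. ] gap 0.578
yaw 134.18
tcp in pallet mm [-49.7  -4.9]
```

```bash
python3 -m crank '[{"dp":[-0.018,-0.017,0],"angular":[0,0,0]},{"dp":[0,0,0],"angular":[0,0,0]}]';  python3 -m crank '[{"dp":[-0.018,-0.017,0],"angular":[0,0,0]},{"dp":[0,0,0],"angular":[0,0,0]}]' 
```

```text
t: 8.3
tcp_pos: [0.5373, 0.0464, 0.1105]
tool_rot: [0.389, 0.921, 0.0, 0.0]
force: [1.2, 0.5, -0.2]
finger_gap: 0.575
gripper_force: 43.4
t: 8.5
tcp_pos: [0.5373, 0.0462, 0.1105]
tool_rot: [0.39, 0.921, 0.001, 0.001]
force: [2.9, 3.2, 0.2]
finger_gap: 0.576
gripper_force: 43.2
```

```bash
python3 -m crank '[{"dp":[-0.018,-0.017,0],"angular":[0,0,0]},{"dp":[0,0,0],"angular":[0,0,0]}]'
```

```text
t: 8.7
tcp_pos: [0.5372, 0.0462, 0.1105]
tool_rot: [0.39, 0.921, 0.001, 0.001]
force: [3.8, 5.2, -0.9]
finger_gap: 0.579
gripper_force: 43.2
```

```bash
python3 -m crank '[{"dp":[-0.023,0.024,0],"angular":[0,0,0]},{"dp":[-0.023,0.024,0],"angular":[0,0,0]},{"dp":[0,0,0],"angular":[0,0,0]}]';  python3 -m crank '[{"dp":[-0.023,0.024,0],"angular":[0,0,0]},{"dp":[0,0,0],"angular":[0,0,0]}]' 
```

```text
t: 9.0
tcp_pos: [0.5369, 0.0466, 0.1107]
tool_rot: [0.39, 0.921, 0.001, 0.002]
force: [4.3, 2.0, -1.8]
finger_gap: 0.582
gripper_force: 43.0
t: 9.2
tcp_pos: [0.5363, 0.0472, 0.1107]
tool_rot: [0.39, 0.921, 0.001, 0.002]
force: [5.0, 1.3, -1.3]
finger_gap: 0.578
gripper_force: 43.0
```

```bash
python3 -m crank '[{"dp":[-0.018,0.018,0],"angular":[0,0,0]},{"dp":[0,0,0],"angular":[0,0,0]}]'; python3 -m crank '[{"dp":[-0.018,0.018,0],"angular":[0,0,0]},{"dp":[0,0,0],"angular":[0,0,0]}]'; python3 see.py
```

```text
t: 9.4
tcp_pos: [0.5358, 0.0477, 0.1108]
tool_rot: [0.39, 0.921, 0.001, 0.003]
force: [5.8, 1.0, -1.7]
finger_gap: 0.578
gripper_force: 43.0
t: 9.6
tcp_pos: [0.5353, 0.0482, 0.1107]
tool_rot: [0.39, 0.921, 0.001, 0.003]
force: [5.6, 0.3, -2.1]
finger_gap: 0.577
gripper_force: 43.0
t 9.6 tcp [0.5353 0.0482 0.1107] f [ 5.6  0.3 -2.1] gap 0.577
yaw 134.15
tcp in pallet mm [-50.5  -2.1]
```

```bash
python3 -m crank '[{"dp":[-0.018,0.018,0],"angular":[0,0,0]},{"dp":[0,0,0],"angular":[0,0,0]}]'; python3 -m crank '[{"dp":[-0.018,0.018,0],"angular":[0,0,0]},{"dp":[0,0,0],"angular":[0,0,0]}]'; python3 see.py
```

```text
t: 9.8
tcp_pos: [0.5348, 0.0486, 0.1107]
tool_rot: [0.39, 0.921, 0.001, 0.003]
force: [5.6, 0.9, -2.1]
finger_gap: 0.577
gripper_force: 43.0
t: 10.0
tcp_pos: [0.5348, 0.0487, 0.1109]
tool_rot: [0.389, 0.921, 0.001, 0.003]
force: [5.6, -0.4, -2.4]
finger_gap: 0.578
gripper_force: 43.0
t 10.0 tcp [0.5348 0.0487 0.1109] f [ 5.6 -0.4 -2.4] gap 0.578
yaw 134.16
tcp in pallet mm [-50.6  -1.4]
```

```bash
python3 -m crank '[{"dp":[-0.018,0.018,0],"angular":[0,0,0]},{"dp":[0,0,0],"angular":[0,0,0]}]'; python3 see.py;
```

```text
t: 10.2
tcp_pos: [0.5348, 0.0488, 0.111]
tool_rot: [0.389, 0.921, 0.0, 0.004]
force: [5.0, -2.8, -2.3]
finger_gap: 0.577
gripper_force: 43.0
t 10.2 tcp [0.5348 0.0488 0.111 ] f [ 5.  -2.8 -2.3] gap 0.577
yaw 134.17
tcp in pallet mm [-50.5  -1.3]
```

```bash
python3 -m crank '[{"dp":[0,0,-0.02],"angular":[0,0,0]},{"dp":[0,0,0],"angular":[0,0,0]},{"dp":[0,0,0],"angular":[0,0,0]},{"dp":[0,0,0],"angular":[0,0,0]},{"dp":[0,0,0],"angular":[0,0,0]},{"dp":[0,0,0.3],"angular":[0,0,0]},{"dp":[0,0,0.8],"angular":[0,0,0]},{"dp":[0,0,0.8],"angular":[0,0,0]}]' 0.1; python3 -m crank '[{"dp":[-0.358,-0.79,0],"angular":[0,0,-4.3]},{"dp":[-0.358,-0.79,0],"angular":[0,0,-4.3]},{"dp":[-0.358,-0.79,0],"angular":[0,0,-4.3]},{"dp":[-0.358,-0.79,0],"angular":[0,0,-4.3]},{"dp":[-0.358,-0.79,0],"angular":[0,0,-4.3]},{"dp":[-0.358,-0.79,0],"angular":[0,0,-4.3]},{"dp":[-0.358,-0.79,-0.3],"angular":[0,0,-4.3]},{"dp":[-0.358,-0.79,-0.3],"angular":[0,0,-4.3]},{"dp":[0,0,-0.5],"angular":[0,0,0]},{"dp":[0,0,0],"angular":[0,0,0]}]' 0; python3 see.py p1
```

```text
t: 11.0
tcp_pos: [0.5308, 0.0503, 0.1675]
tool_rot: [0.389, 0.921, -0.0, -0.001]
force: [1.2, 0.0, 0.1]
finger_gap: 0.901
gripper_force: 0.0
t: 12.0
tcp_pos: [0.4443, -0.1396, 0.1332]
tool_rot: [0.645, 0.764, -0.0, -0.001]
force: [-0.7, 0.5, 0.3]
finger_gap: 1.001
gripper_force: 0.0
t 12.0 tcp [ 0.4443 -0.1396  0.1332] f [-0.7  0.5  0.3] gap 1.001
yaw 99.68
tcp in pallet mm [-246.8  -73. ]
```

View pics/p1.png

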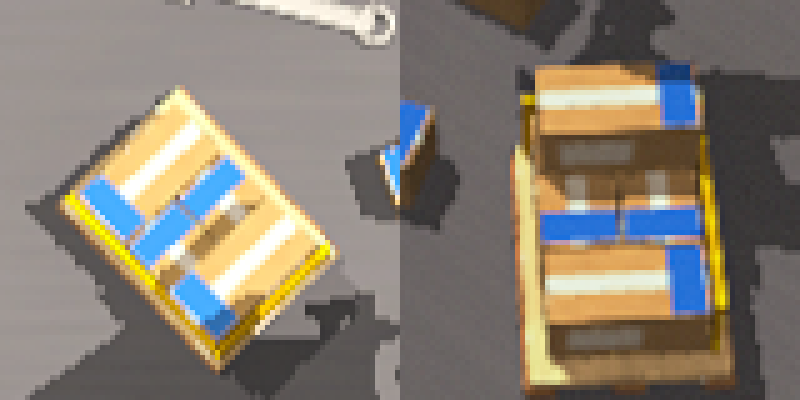

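The crosswise carton lies at the fenced end along the end wall (top view about (215,265), scene about (620,100)), square and seated. Next I pick carton B.

```bash
python3 -m crank '[{"dp":[0.157,-0.047,-0.8],"angular":[0,0,0]},{"dp":[0,0,-0.9],"angular":[0,0,0]},{"dp":[0,0,-0.8],"angular":[0,0,0]},{"dp":[0,0,-0.5],"angular":[0,0,0]},{"dp":[0,0,-0.24],"angular":[0,0,0]},{"dp":[0,0,0],"angular":[0,0,0]}]'; python3 see.py; python3 -m crank '[{"dp":[0,0,0],"angular":[0,0,0]},{"dp":[0,0,0],"angular":[0,0,0]},{"dp":[0,0,0],"angular":[0,0,0]},{"dp":[0,0,0],"angular":[0,0,0]},{"dp":[0,0,0],"angular":[0,0,0]},{"dp":[0,0,0],"angular":[0,0,0]}]' 1 40; python3 see.py
```

```text
t: 12.7
tcp_pos: [0.4504, -0.1403, 0.0365]
tool_rot: [0.644, 0.765, -0.0, -0.0]
force: [0.3, -0.4, 0.8]
finger_gap: 0.999
gripper_force: 0.0
t 12.7 tcp [ 0.4504 -0.1403  0.0365] f [ 0.3 -0.4  0.8] gap 0.999
yaw 99.84
tcp in pallet mm [-243.   -77.7]
t: 13.3
tcp_pos: [0.4505, -0.1409, 0.0377]
tool_rot: [0.644, 0.765, 0.0, 0.001]
force: [-0.3, 0.5, 5.4]
finger_gap: 0.578
gripper_force: 41.9
t 13.3 tcp [ 0.4505 -0.1409  0.0377] f [-0.3  0.5  5.4] gap 0.578
yaw 99.78
tcp in pallet mm [-243.3  -78.2]
```

```bash
python3 -m crank '[{"dp":[0,0,0.4],"angular":[0,0,0]},{"dp":[0,0,0.9],"angular":[0,0,0]},{"dp":[0,0,0.9],"angular":[0,0,0]},{"dp":[0,0,0.9],"angular":[0,0,0]},{"dp":[0,0,0.9],"angular":[0,0,0]},{"dp":[0.2,0.4,0.4],"angular":[0,0,-3]},{"dp":[0.426,0.873,0.35],"angular":[0,0,-5.5]},{"dp":[0.426,0.873,0],"angular":[0,0,-5.5]},{"dp":[0.426,0.873,0],"angular":[0,0,-5.5]},{"dp":[0.426,0.873,0],"angular":[0,0,-5.5]},{"dp":[0.426,0.873,0],"angular":[0,0,-5.5]},{"dp":[0.426,0.873,0],"angular":[0,0,-5.5]},{"dp":[0.426,0.873,0],"angular":[0,0,-5.5]},{"dp":[0.426,0.873,0],"angular":[0,0,-5.5]},{"dp":[0.426,0.873,0],"angular":[0,0,-5.5]},{"dp":[0.2,0.473,0],"angular":[0,0,-3]},{"dp":[0,0,0],"angular":[0,0,0]},{"dp":[0,0,0],"angular":[0,0,0]}]'; python3 see.py h2;python3 - <<'E'
from h import *
for n in("top","scene"):
    d=dict(np.load(n+"h2.npz"))
    for r in rects(d,.15,.21,.19,40):print(n,*r)
E
```

```text
t: 15.1
tcp_pos: [0.5762, 0.121, 0.1792]
tool_rot: [0.926, 0.378, -0.001, 0.0]
force: [-0.9, 0.5, -2.5]
finger_gap: 0.579
gripper_force: 42.1
t 15.1 tcp [0.5762 0.121  0.1792] f [-0.9  0.5 -2.5] gap 0.579
yaw 44.4
tcp in pallet mm [29.6 21.5]
top [246.3 338.6] 193 [ 0.0562 -0.0026] [0.1078 0.0346] 89.2 [ 0.0556 -0.0018  0.1761] [60. 62. 59.]
scene [366.2  92.2] 301 [0.0517 0.0475] [0.0967 0.0576] 164.5 [0.0442 0.0446 0.1773] [49. 50. 48.]
scene [289.3 205.3] 565 [0.5948 0.139 ] [0.0886 0.0594] 35.0 [0.5971 0.1398 0.1922] [ 81.  91. 103.]
scene [400.3 218.8] 200 [0.43   0.3932] [0.0442 0.0414] 30.0 [0.4025 0.3904 0.1524] [110. 116. 120.]
```

View pics/h2.png

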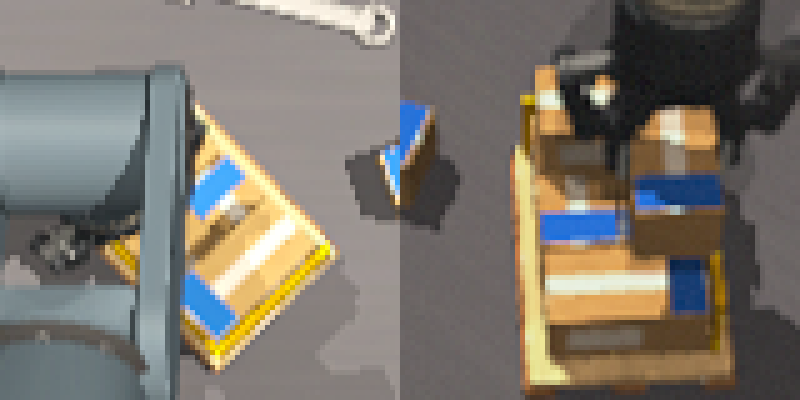

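```bash
python3 -m crank '[{"dp":[0.094,0,-0.5],"angular":[0,0,0]},{"dp":[0,0,-0.7],"angular":[0,0,0]},{"dp":[0,0,-0.6],"angular":[0,0,0]},{"dp":[0,0,-0.3],"angular":[0,0,0]},{"dp":[0,0,-0.1],"angular":[0,0,0]},{"dp":[0,0,0],"angular":[0,0,0]},{"dp":[0,0,0],"angular":[0,0,0]}]';  python3 -m crank '[{"dp":[0,0,-0.03],"angular":[0,0,0]},{"dp":[0,0,0],"angular":[0,0,0]}]';  python3 -m crank '[{"dp":[0,0,-0.02],"angular":[0,0,0]},{"dp":[0,0,0],"angular":[0,0,0]}]'; python3 -m crank '[{"dp":[0,0,-0.02],"angular":[0,0,0]},{"dp":[0,0,0],"angular":[0,0,0]}]'; python3 see.py
```

```text
t: 15.9
tcp_pos: [0.5805, 0.121, 0.1136]
tool_rot: [0.926, 0.377, 0.001, 0.0]
force: [0.1, -0.2, -1.8]
finger_gap: 0.578
gripper_force: 42.2
t: 16.1
tcp_pos: [0.5803, 0.1212, 0.1128]
tool_rot: [0.926, 0.377, 0.001, 0.0]
force: [-0.1, 0.7, -1.5]
finger_gap: 0.575
gripper_force: 42.2
t: 16.3
tcp_pos: [0.58, 0.1212, 0.1118]
tool_rot: [0.926, 0.377, 0.0, 0.0]
force: [0.5, -0.1, -2.3]
finger_gap: 0.577
gripper_force: 42.2
t: 16.5
tcp_pos: [0.5799, 0.1212, 0.1109]
tool_rot: [0.926, 0.377, -0.0, -0.0]
force: [-0.4, -0.1, -2.4]
finger_gap: 0.579
gripper_force: 42.2
t 16.5 tcp [0.5799 0.1212 0.1109] f [-0.4 -0.1 -2.4] gap 0.579
yaw 44.28
tcp in pallet mm [32.3 19. ]
```

```bash
python3 -m crank '[{"dp":[0,0,-0.02],"angular":[0,0,0]},{"dp":[0,0,0],"angular":[0,0,0]}]'; python3 -m crank '[{"dp":[0,0,-0.015],"angular":[0,0,0]},{"dp":[0,0,0],"angular":[0,0,0]}]'
```

```text
t: 16.7
tcp_pos: [0.5799, 0.1211, 0.1102]
tool_rot: [0.926, 0.377, -0.0, -0.0]
force: [-0.1, 0.6, -2.4]
finger_gap: 0.577
gripper_force: 42.2
t: 16.9
tcp_pos: [0.5799, 0.1211, 0.1098]
tool_rot: [0.926, 0.377, -0.0, -0.0]
force: [-0.1, 0.3, -2.9]
finger_gap: 0.576
gripper_force: 42.2
```

```bash
python3 -m crank '[{"dp":[0,0,-0.015],"angular":[0,0,0]},{"dp":[0,0,0],"angular":[0,0,0]}]'; python3 -m crank '[{"dp":[0,0,-0.015],"angular":[0,0,0]},{"dp":[0,0,0],"angular":[0,0,0]}]'
```

```text
t: 17.1
tcp_pos: [0.5799, 0.1211, 0.1098]
tool_rot: [0.926, 0.377, 0.0, 0.0]
force: [0.0, -1.8, 0.6]
finger_gap: 0.579
gripper_force: 42.4
t: 17.3
tcp_pos: [0.5799, 0.1211, 0.1097]
tool_rot: [0.926, 0.377, 0.0, 0.0]
force: [-3.4, -0.9, 5.1]
finger_gap: 0.578
gripper_force: 42.9
```

```bash
python3 -m crank '[{"dp":[0,0,0.018],"angular":[0,0,0]},{"dp":[-0.036,-0.035,0],"angular":[0,0,0]},{"dp":[-0.036,-0.035,0],"angular":[0,0,0]},{"dp":[-0.036,-0.035,0],"angular":[0,0,0]},{"dp":[-0.024,-0.023,0],"angular":[0,0,0]},{"dp":[0,0,0],"angular":[0,0,0]}]';  python3 -m crank '[{"dp":[-0.024,-0.023,0],"angular":[0,0,0]},{"dp":[0,0,0],"angular":[0,0,0]}]'; python3 see.py
```

```text
t: 17.9
tcp_pos: [0.5766, 0.1171, 0.1097]
tool_rot: [0.926, 0.377, 0.001, 0.0]
force: [1.9, 0.5, 1.1]
finger_gap: 0.582
gripper_force: 42.6
t: 18.1
tcp_pos: [0.5757, 0.1165, 0.1097]
tool_rot: [0.926, 0.377, 0.001, 0.0]
force: [2.6, 0.3, 1.6]
finger_gap: 0.581
gripper_force: 42.5
t 18.1 tcp [0.5757 0.1165 0.1097] f [2.6 0.3 1.6] gap 0.581
yaw 44.29
tcp in pallet mm [26.1 18.5]
```

```bash
python3 -m crank '[{"dp":[-0.018,-0.017,0],"angular":[0,0,0]},{"dp":[0,0,0],"angular":[0,0,0]}]';  python3 -m crank '[{"dp":[-0.018,-0.017,0],"angular":[0,0,0]},{"dp":[0,0,0],"angular":[0,0,0]}]'; python3 see.py
```

```text
t: 18.3
tcp_pos: [0.5757, 0.1165, 0.1098]
tool_rot: [0.926, 0.377, 0.001, 0.0]
force: [3.3, 2.7, 1.0]
finger_gap: 0.58
gripper_force: 42.4
t: 18.5
tcp_pos: [0.5756, 0.1164, 0.1098]
tool_rot: [0.926, 0.377, 0.002, 0.0]
force: [4.6, 6.0, 0.3]
finger_gap: 0.575
gripper_force: 42.3
t 18.5 tcp [0.5756 0.1164 0.1098] f [4.6 6.  0.3] gap 0.575
yaw 44.27
tcp in pallet mm [26.  18.6]
```

```bash
python3 -m crank '[{"dp":[-0.018,-0.017,0],"angular":[0,0,0]},{"dp":[0,0,0],"angular":[0,0,0]}]'; python3 see.py
```

```text
t: 18.7
tcp_pos: [0.5756, 0.1163, 0.11]
tool_rot: [0.926, 0.377, 0.003, -0.0]
force: [5.4, 6.6, 0.2]
finger_gap: 0.575
gripper_force: 42.3
t 18.7 tcp [0.5756 0.1163 0.11  ] f [5.4 6.6 0.2] gap 0.575
yaw 44.26
tcp in pallet mm [25.9 18.5]
```

```bash
python3 -m crank '[{"dp":[0.018,0.017,0],"angular":[0,0,0]},{"dp":[-0.023,0.024,0],"angular":[0,0,0]},{"dp":[-0.023,0.024,0],"angular":[0,0,0]},{"dp":[-0.023,0.024,0],"angular":[0,0,0]},{"dp":[0,0,0],"angular":[0,0,0]}]';  python3 see.py; python3 -m crank '[{"dp":[-0.023,0.024,0],"angular":[0,0,0]},{"dp":[0,0,0],"angular":[0,0,0]}]';python3 see.py
```

```text
t: 19.2
tcp_pos: [0.5746, 0.1174, 0.11]
tool_rot: [0.926, 0.378, 0.002, 0.002]
force: [5.9, 1.5, -0.9]
finger_gap: 0.575
gripper_force: 42.0
t 19.2 tcp [0.5746 0.1174 0.11  ] f [ 5.9  1.5 -0.9] gap 0.575
yaw 44.37
tcp in pallet mm [25.9 20. ]
t: 19.4
tcp_pos: [0.574, 0.118, 0.11]
tool_rot: [0.926, 0.378, 0.002, 0.002]
force: [6.1, 0.7, -0.1]
finger_gap: 0.577
gripper_force: 42.0
t 19.4 tcp [0.574 0.118 0.11 ] f [ 6.1  0.7 -0.1] gap 0.577
yaw 44.36
tcp in pallet mm [25.9 20.9]
```

```bash
python3 -m crank '[{"dp":[-0.018,0.018,0],"angular":[0,0,0]},{"dp":[0,0,0],"angular":[0,0,0]}]';  python3 see.py; python3 -m crank '[{"dp":[-0.018,0.018,0],"angular":[0,0,0]},{"dp":[0,0,0],"angular":[0,0,0]}]';python3 see.py
```

```text
t: 19.6
tcp_pos: [0.5735, 0.1185, 0.11]
tool_rot: [0.926, 0.378, 0.003, 0.002]
force: [6.3, 1.1, -1.0]
finger_gap: 0.581
gripper_force: 42.0
t 19.6 tcp [0.5735 0.1185 0.11  ] f [ 6.3  1.1 -1. ] gap 0.581
yaw 44.36
tcp in pallet mm [25.9 21.5]
t: 19.8
tcp_pos: [0.5729, 0.119, 0.11]
tool_rot: [0.926, 0.378, 0.003, 0.002]
force: [6.6, 0.6, -0.2]
finger_gap: 0.58
gripper_force: 42.0
t 19.8 tcp [0.5729 0.119  0.11  ] f [ 6.6  0.6 -0.2] gap 0.58
yaw 44.37
tcp in pallet mm [25.9 22.3]
```

```bash
python3 -m crank '[{"dp":[-0.018,0.018,0],"angular":[0,0,0]},{"dp":[0,0,0],"angular":[0,0,0]}]';  python3 see.py; python3 -m crank '[{"dp":[-0.018,0.018,0],"angular":[0,0,0]},{"dp":[0,0,0],"angular":[0,0,0]}]';python3 see.py
```

```text
t: 20.0
tcp_pos: [0.5724, 0.1196, 0.11]
tool_rot: [0.926, 0.378, 0.003, 0.002]
force: [6.6, 0.4, -1.0]
finger_gap: 0.58
gripper_force: 42.0
t 20.0 tcp [0.5724 0.1196 0.11  ] f [ 6.6  0.4 -1. ] gap 0.58
yaw 44.36
tcp in pallet mm [25.9 23. ]
t: 20.2
tcp_pos: [0.5719, 0.1201, 0.11]
tool_rot: [0.926, 0.378, 0.003, 0.002]
force: [6.4, 0.9, -0.2]
finger_gap: 0.581
gripper_force: 42.0
t 20.2 tcp [0.5719 0.1201 0.11  ] f [ 6.4  0.9 -0.2] gap 0.581
yaw 44.37
tcp in pallet mm [25.9 23.8]
```

```bash
python3 -m crank '[{"dp":[-0.018,0.018,0],"angular":[0,0,0]},{"dp":[0,0,0],"angular":[0,0,0]}]';  python3 see.py
```

```text
t: 20.4
tcp_pos: [0.5717, 0.1203, 0.11]
tool_rot: [0.926, 0.378, 0.003, 0.002]
force: [7.3, -0.4, -1.1]
finger_gap: 0.578
gripper_force: 42.0
t 20.4 tcp [0.5717 0.1203 0.11  ] f [ 7.3 -0.4 -1.1] gap 0.578
yaw 44.38
tcp in pallet mm [25.9 24.1]
```

```bash
python3 -m crank '[{"dp":[-0.018,0.018,0],"angular":[0,0,0]},{"dp":[0,0,0],"angular":[0,0,0]}]';  python3 see.py; python3 -m crank '[{"dp":[0,0,0],"angular":[0,0,0]},{"dp":[0,0,0],"angular":[0,0,0]},{"dp":[0,0,0],"angular":[0,0,0]},{"dp":[0,0,0],"angular":[0,0,0]},{"dp":[0,0,0.3],"angular":[0,0,0]},{"dp":[0,0,0.8],"angular":[0,0,0]},{"dp":[0,0,0.8],"angular":[0,0,0]},{"dp":[0.18,-0.823,0],"angular":[0,0,7.4]},{"dp":[0.18,-0.823,0],"angular":[0,0,7.4]},{"dp":[0.18,-0.823,0],"angular":[0,0,7.4]},{"dp":[0.18,-0.823,0],"angular":[0,0,7.4]},{"dp":[0.18,-0.823,0],"angular":[0,0,7.4]},{"dp":[0.18,-0.823,0],"angular":[0,0,7.4]},{"dp":[0.18,-0.823,0],"angular":[0,0,7.4]},{"dp":[0.18,-0.823,-0.3],"angular":[0,0,7.4]},{"dp":[0.18,-0.823,-0.3],"angular":[0,0,7.4]},{"dp":[0,0,-0.5],"angular":[0,0,0]},{"dp":[0,0,0],"angular":[0,0,0]}]' 0.1; python3 see.py p2
```

```text
t: 20.6
tcp_pos: [0.5716, 0.1204, 0.1101]
tool_rot: [0.926, 0.378, 0.003, 0.003]
force: [6.8, -1.2, -2.6]
finger_gap: 0.579
gripper_force: 42.0
t 20.6 tcp [0.5716 0.1204 0.1101] f [ 6.8 -1.2 -2.6] gap 0.579
yaw 44.4
tcp in pallet mm [25.9 24.2]
t: 22.4
tcp_pos: [0.615, -0.1002, 0.1318]
tool_rot: [0.568, 0.823, -0.0, -0.003]
force: [-1.3, 0.4, 0.3]
finger_gap: 0.9
gripper_force: 0.0
t 22.4 tcp [ 0.615  -0.1002  0.1318] f [-1.3  0.4  0.3] gap 0.9
yaw 110.72
tcp in pallet mm [ -97.2 -164. ]
```

View pics/p2.png

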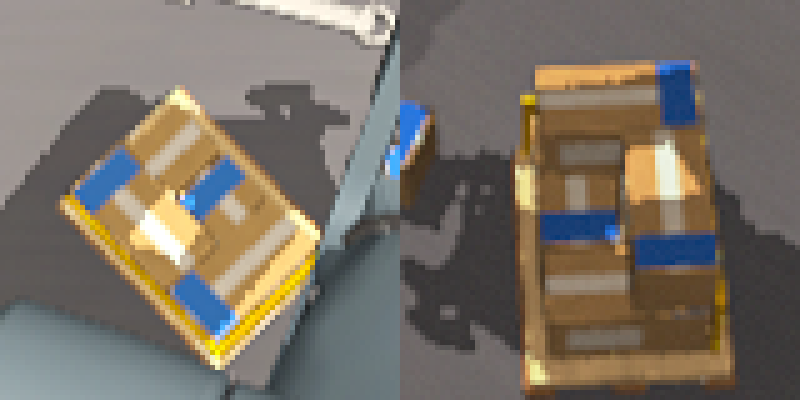

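The second carton stands beside the side wall, touching the crosswise one (top view about (160,210), scene about (675,200)). Now I pick carton C.

```bash
python3 -m crank '[{"dp":[0.2,-0.073,-0.8],"angular":[0,0,0]},{"dp":[0,0,-0.9],"angular":[0,0,0]},{"dp":[0,0,-0.8],"angular":[0,0,0]},{"dp":[0,0,-0.44],"angular":[0,0,0]},{"dp":[0,0,-0.24],"angular":[0,0,0]},{"dp":[0,0,0],"angular":[0,0,0]}]' 0; python3 see.py; python3 -m crank '[{"dp":[0,0,0],"angular":[0,0,0]},{"dp":[0,0,0],"angular":[0,0,0]},{"dp":[0,0,0],"angular":[0,0,0]},{"dp":[0,0,0],"angular":[0,0,0]},{"dp":[0,0,0],"angular":[0,0,0]},{"dp":[0,0,0],"angular":[0,0,0]}]' 1 40; python3 see.py
```

```text
t: 23.1
tcp_pos: [0.6226, -0.1021, 0.0379]
tool_rot: [0.567, 0.824, -0.0, -0.0]
force: [-0.2, 0.4, 0.3]
finger_gap: 1.005
gripper_force: 0.0
t 23.1 tcp [ 0.6226 -0.1021  0.0379] f [-0.2  0.4  0.3] gap 1.005
yaw 110.91
tcp in pallet mm [ -93.  -170.6]
t: 23.7
tcp_pos: [0.6235, -0.103, 0.0395]
tool_rot: [0.567, 0.824, 0.0, 0.001]
force: [-1.2, -0.1, 6.6]
finger_gap: 0.573
gripper_force: 44.0
t 23.7 tcp [ 0.6235 -0.103   0.0395] f [-1.2 -0.1  6.6] gap 0.573
yaw 110.88
tcp in pallet mm [ -93.  -171.9]
```

```bash
python3 -m crank '[{"dp":[0,0,0.4],"angular":[0,0,0]},{"dp":[0,0,0.9],"angular":[0,0,0]},{"dp":[0,0,0.9],"angular":[0,0,0]},{"dp":[0,0,0.9],"angular":[0,0,0]},{"dp":[0,0,0.9],"angular":[0,0,0]},{"dp":[0,0.3,0.5],"angular":[0,0,-4.2]},{"dp":[-0.007,0.742,0.3],"angular":[0,0,-8.3]},{"dp":[-0.007,0.742,0],"angular":[0,0,-8.3]},{"dp":[-0.007,0.742,0],"angular":[0,0,-8.3]},{"dp":[-0.007,0.742,0],"angular":[0,0,-8.3]},{"dp":[-0.007,0.742,0],"angular":[0,0,-8.3]},{"dp":[-0.007,0.742,0],"angular":[0,0,-8.3]},{"dp":[-0.007,0.742,0],"angular":[0,0,-8.3]},{"dp":[-0.007,0.442,0],"angular":[0,0,-4.2]},{"dp":[0,0,0],"angular":[0,0,0]},{"dp":[0,0,0],"angular":[0,0,0]}]'; python3 see.py
```

```text
t: 25.3
tcp_pos: [0.6208, 0.0752, 0.1822]
tool_rot: [0.925, 0.379, -0.0, 0.0]
force: [-0.2, -0.1, -1.6]
finger_gap: 0.577
gripper_force: 43.1
t 25.3 tcp [0.6208 0.0752 0.1822] f [-0.2 -0.1 -1.6] gap 0.577
yaw 44.51
tcp in pallet mm [ 29.5 -42.5]
```

```bash
python3 -m crank '[{"dp":[0.035,-0.012,-0.5],"angular":[0,0,0]},{"dp":[0,0,-0.7],"angular":[0,0,0]},{"dp":[0,0,-0.2],"angular":[0,0,0]},{"dp":[0,0,0],"angular":[0,0,0]}]'; python3 see.py;  python3 -m crank '[{"dp":[0,0,-0.3],"angular":[0,0,0]},{"dp":[0,0,-0.3],"angular":[0,0,0]},{"dp":[0,0,-0.15],"angular":[0,0,0]},{"dp":[0,0,-0.05],"angular":[0,0,0]},{"dp":[0,0,0],"angular":[0,0,0]},{"dp":[0,0,0],"angular":[0,0,0]}]'; python3 see.py
```

```text
t: 25.7
tcp_pos: [0.621, 0.0742, 0.1382]
tool_rot: [0.926, 0.377, -0.002, -0.001]
force: [-0.1, -0.2, -1.4]
finger_gap: 0.575
gripper_force: 43.1
t 25.7 tcp [0.621  0.0742 0.1382] f [-0.1 -0.2 -1.4] gap 0.575
yaw 44.34
tcp in pallet mm [ 29.  -43.3]
t: 26.3
tcp_pos: [0.6224, 0.0751, 0.1165]
tool_rot: [0.926, 0.378, 0.0, 0.0]
force: [-0.3, -0.0, -1.7]
finger_gap: 0.58
gripper_force: 43.1
t 26.3 tcp [0.6224 0.0751 0.1165] f [-0.3 -0.  -1.7] gap 0.58
yaw 44.39
tcp in pallet mm [ 30.6 -43.7]
```

```bash
python3 -m crank '[{"dp":[0,0,-0.06],"angular":[0,0,0]},{"dp":[0,0,-0.04],"angular":[0,0,0]},{"dp":[0,0,0],"angular":[0,0,0]}]'; python3 -m crank '[{"dp":[0,0,-0.02],"angular":[0,0,0]},{"dp":[0,0,0],"angular":[0,0,0]}]';python3 -m crank '[{"dp":[0,0,-0.02],"angular":[0,0,0]},{"dp":[0,0,0],"angular":[0,0,0]}]'
```

```text
t: 26.6
tcp_pos: [0.622, 0.075, 0.1131]
tool_rot: [0.926, 0.378, -0.0, -0.0]
force: [-0.2, 0.3, -2.5]
finger_gap: 0.577
gripper_force: 43.1
t: 26.8
tcp_pos: [0.6221, 0.075, 0.1125]
tool_rot: [0.926, 0.378, -0.0, -0.0]
force: [0.3, -0.3, -2.5]
finger_gap: 0.579
gripper_force: 43.1
t: 27.0
tcp_pos: [0.6221, 0.075, 0.1119]
tool_rot: [0.926, 0.378, -0.0, -0.0]
force: [-0.4, -0.3, -2.2]
finger_gap: 0.578
gripper_force: 43.1
```

```bash
python3 -m crank '[{"dp":[0,0,-0.02],"angular":[0,0,0]},{"dp":[0,0,0],"angular":[0,0,0]}]';python3 -m crank '[{"dp":[0,0,-0.02],"angular":[0,0,0]},{"dp":[0,0,0],"angular":[0,0,0]}]'; python3 see.py
```

```text
t: 27.2
tcp_pos: [0.6222, 0.075, 0.1116]
tool_rot: [0.926, 0.378, 0.0, 0.0]
force: [-1.1, -0.2, -1.0]
finger_gap: 0.576
gripper_force: 43.4
t: 27.4
tcp_pos: [0.6223, 0.075, 0.1115]
tool_rot: [0.926, 0.378, 0.0, 0.0]
force: [-0.9, 0.2, 4.3]
finger_gap: 0.576
gripper_force: 43.8
t 27.4 tcp [0.6223 0.075  0.1115] f [-0.9  0.2  4.3] gap 0.576
yaw 44.38
tcp in pallet mm [ 30.4 -43.6]
```

```bash
python3 -m crank '[{"dp":[0,0,0.017],"angular":[0,0,0]},{"dp":[0,0,0],"angular":[0,0,0]},{"dp":[0,0,0],"angular":[0,0,0]}]' 0.37; python3 see.py; python3 -m crank '[{"dp":[0,0,0.3],"angular":[0,0,0]},{"dp":[0,0,0.7],"angular":[0,0,0]},{"dp":[0,0,0.7],"angular":[0,0,0]},{"dp":[0,0,0],"angular":[0,0,0]}]' ; python3 see.py p3; python3 - <<'E'
from h import *
d=dict(np.load("scenep3.npz"))
for r in rects(d,.115,.13,.122,40):print(*r[1:6])
E
```

```text
t: 27.7
tcp_pos: [0.6223, 0.075, 0.1111]
tool_rot: [0.926, 0.378, 0.0, 0.0]
force: [-0.0, -0.6, 0.1]
finger_gap: 0.629
gripper_force: 0.0
t 27.7 tcp [0.6223 0.075  0.1111] f [-0.  -0.6  0.1] gap 0.629
yaw 44.38
tcp in pallet mm [ 30.4 -43.7]
t: 28.1
tcp_pos: [0.6246, 0.0749, 0.1658]
tool_rot: [0.926, 0.378, 0.003, 0.002]
force: [-0.1, 0.4, 0.2]
finger_gap: 0.63
gripper_force: 0.0
t 28.1 tcp [0.6246 0.0749 0.1658] f [-0.1  0.4  0.2] gap 0.63
yaw 44.38
tcp in pallet mm [ 32.  -45.3]
499 [0.5694 0.1237] [0.1228 0.0481] 34.9 [0.5747 0.1248 0.1235]
519 [0.6227 0.0776] [0.1073 0.0498] 42.8 [0.6242 0.0788 0.1233]
57 [0.4227 0.3928] [0.0541 0.0235] 95.1 [0.4252 0.3931 0.123 ]
```

View pics/p3.png

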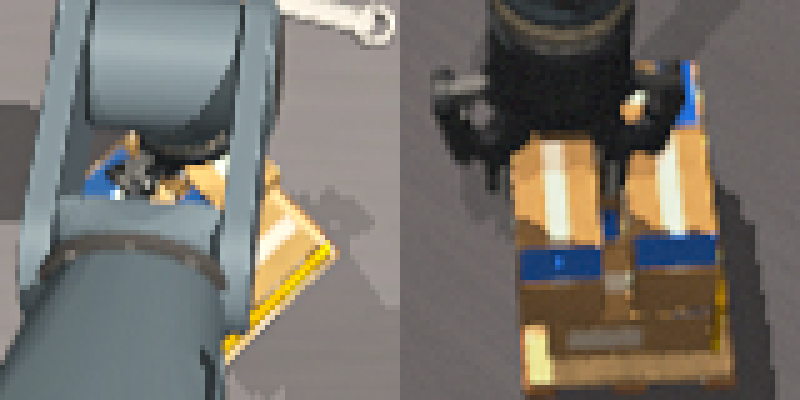

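All three stand level, and carton C is about 18 mm clear of its neighbour (gap at scene (620,230)). Next I close the fingers, turn 90° and push with their flat sides.

```bash
python3 -m crank '[{"dp":[0.1,-0.113,0.1],"angular":[0,0,8.18]},{"dp":[0.1,-0.113,0.1],"angular":[0,0,8.18]},{"dp":[0.1,-0.113,0],"angular":[0,0,8.18]},{"dp":[0.1,-0.113,0],"angular":[0,0,8.18]},{"dp":[0.1,-0.113,0],"angular":[0,0,8.18]},{"dp":[0.1,-0.113,0],"angular":[0,0,8.18]},{"dp":[0.1,-0.113,0],"angular":[0,0,8.18]},{"dp":[0.1,-0.113,0],"angular":[0,0,8.18]},{"dp":[0.1,-0.113,0],"angular":[0,0,8.18]},{"dp":[0.1,-0.113,0],"angular":[0,0,8.18]},{"dp":[0.1,-0.113,0],"angular":[0,0,8.18]},{"dp":[0,0,0],"angular":[0,0,0]}]' 1 20; python3 see.py;  python3 -m crank '[{"dp":[0,0,-0.6],"angular":[0,0,0]},{"dp":[0,0,-0.8],"angular":[0,0,0]},{"dp":[0,0,-0.7],"angular":[0,0,0]},{"dp":[0,0,-0.3],"angular":[0,0,0]},{"dp":[0,0,0],"angular":[0,0,0]},{"dp":[0,0,0],"angular":[0,0,0]}]'; python3 see.py
```

```text
t: 29.4
tcp_pos: [0.6547, 0.0373, 0.1668]
tool_rot: [0.388, 0.922, -0.0, -0.001]
force: [0.0, -0.4, -0.4]
finger_gap: 0.004
gripper_force: 0.0
t 29.4 tcp [0.6547 0.0373 0.1668] f [ 0.  -0.4 -0.4] gap 0.004
yaw 134.32
tcp in pallet mm [ 27.3 -93.3]
t: 30.0
tcp_pos: [0.6554, 0.0378, 0.0965]
tool_rot: [0.388, 0.922, 0.0, 0.0]
force: [-0.1, -0.1, 1.5]
finger_gap: -0.001
gripper_force: 0.0
t 30.0 tcp [0.6554 0.0378 0.0965] f [-0.1 -0.1  1.5] gap -0.001
yaw 134.31
tcp in pallet mm [ 28.1 -93.4]
```

```bash
python3 -m crank '[{"dp":[-0.047,0.048,0],"angular":[0,0,0]},{"dp":[-0.047,0.048,0],"angular":[0,0,0]},{"dp":[-0.047,0.048,0],"angular":[0,0,0]},{"dp":[-0.047,0.048,0],"angular":[0,0,0]},{"dp":[-0.047,0.048,0],"angular":[0,0,0]},{"dp":[-0.047,0.048,0],"angular":[0,0,0]},{"dp":[-0.047,0.048,0],"angular":[0,0,0]},{"dp":[-0.047,0.048,0],"angular":[0,0,0]},{"dp":[-0.047,0.048,0],"angular":[0,0,0]},{"dp":[0,0,0],"angular":[0,0,0]}]'; python3 see.py;  python3 -m crank '[{"dp":[-0.047,0.048,0],"angular":[0,0,0]},{"dp":[-0.047,0.048,0],"angular":[0,0,0]},{"dp":[-0.047,0.048,0],"angular":[0,0,0]},{"dp":[0,0,0],"angular":[0,0,0]}]'; python3 see.py
```

```text
t: 31.0
tcp_pos: [0.6425, 0.0508, 0.0964]
tool_rot: [0.388, 0.922, 0.0, 0.0]
force: [1.7, -0.5, 0.9]
finger_gap: 0.001
gripper_force: 0.0
t 31.0 tcp [0.6425 0.0508 0.0964] f [ 1.7 -0.5  0.9] gap 0.001
yaw 134.37
tcp in pallet mm [ 28.  -75.1]
t: 31.4
tcp_pos: [0.6378, 0.0553, 0.0962]
tool_rot: [0.388, 0.922, -0.0, -0.0]
force: [1.1, -0.9, 0.4]
finger_gap: -0.001
gripper_force: 0.0
t 31.4 tcp [0.6378 0.0553 0.0962] f [ 1.1 -0.9  0.4] gap -0.001
yaw 134.37
tcp in pallet mm [ 27.8 -68.6]
```

```bash
python3 -m crank '[{"dp":[-0.035,0.036,0],"angular":[0,0,0]},{"dp":[-0.035,0.036,0],"angular":[0,0,0]},{"dp":[0,0,0],"angular":[0,0,0]}]'; python3 see.py;  python3 -m crank '[{"dp":[-0.035,0.036,0],"angular":[0,0,0]},{"dp":[0,0,0],"angular":[0,0,0]}]'; python3 see.py
```

```text
t: 31.7
tcp_pos: [0.6357, 0.0574, 0.0962]
tool_rot: [0.388, 0.922, -0.0, -0.0]
force: [0.8, 0.0, 0.7]
finger_gap: -0.0
gripper_force: 0.0
t 31.7 tcp [0.6357 0.0574 0.0962] f [0.8 0.  0.7] gap -0.0
yaw 134.37
tcp in pallet mm [ 27.8 -65.7]
t: 31.9
tcp_pos: [0.6348, 0.0584, 0.0962]
tool_rot: [0.388, 0.922, -0.0, -0.0]
force: [1.0, 0.0, 0.5]
finger_gap: -0.001
gripper_force: 0.0
t 31.9 tcp [0.6348 0.0584 0.0962] f [1.  0.  0.5] gap -0.001
yaw 134.37
tcp in pallet mm [ 27.8 -64.3]
```

```bash
python3 -m crank '[{"dp":[-0.023,0.024,0],"angular":[0,0,0]},{"dp":[0,0,0],"angular":[0,0,0]}]'; python3 see.py;  python3 -m crank '[{"dp":[-0.023,0.024,0],"angular":[0,0,0]},{"dp":[0,0,0],"angular":[0,0,0]}]'; python3 see.py
```

```text
t: 32.1
tcp_pos: [0.6344, 0.0588, 0.0961]
tool_rot: [0.388, 0.922, -0.0, 0.0]
force: [1.3, -2.0, -2.1]
finger_gap: -0.003
gripper_force: 0.0
t 32.1 tcp [0.6344 0.0588 0.0961] f [ 1.3 -2.  -2.1] gap -0.003
yaw 134.37
tcp in pallet mm [ 27.8 -63.7]
t: 32.3
tcp_pos: [0.6343, 0.0591, 0.0964]
tool_rot: [0.388, 0.922, -0.0, 0.001]
force: [1.4, -2.9, -0.6]
finger_gap: 0.0
gripper_force: 0.0
t 32.3 tcp [0.6343 0.0591 0.0964] f [ 1.4 -2.9 -0.6] gap 0.0
yaw 134.37
tcp in pallet mm [ 27.9 -63.4]
```

```bash
python3 -m crank '[{"dp":[-0.018,0.018,0],"angular":[0,0,0]},{"dp":[0,0,0],"angular":[0,0,0]}]'; python3 see.py
```

```text
t: 32.5
tcp_pos: [0.6342, 0.0593, 0.0967]
tool_rot: [0.388, 0.922, -0.0, 0.001]
force: [2.9, -4.4, -0.2]
finger_gap: 0.0
gripper_force: 0.0
t 32.5 tcp [0.6342 0.0593 0.0967] f [ 2.9 -4.4 -0.2] gap 0.0
yaw 134.37
tcp in pallet mm [ 28.  -63.3]
```

```bash
python3 -m crank '[{"dp":[-0.023,0.024,0],"angular":[0,0,0]},{"dp":[-0.012,0.012,0],"angular":[0,0,0]},{"dp":[0,0,0],"angular":[0,0,0]}]'; python3 see.py;  python3 -m crank '[{"dp":[0.21,-0.215,0],"angular":[0,0,0]},{"dp":[0.21,-0.215,0],"angular":[0,0,0]},{"dp":[0.21,-0.215,0],"angular":[0,0,0]},{"dp":[0.229,0.224,0],"angular":[0,0,-8.2]},{"dp":[0.229,0.224,0],"angular":[0,0,-8.2]},{"dp":[0.229,0.224,0],"angular":[0,0,-8.2]},{"dp":[0.229,0.224,0],"angular":[0,0,-8.2]},{"dp":[0.229,0.224,0],"angular":[0,0,-8.2]},{"dp":[0.229,0.224,0],"angular":[0,0,-8.2]},{"dp":[0.229,0.224,0],"angular":[0,0,-8.2]},{"dp":[0.229,0.224,0],"angular":[0,0,-8.2]},{"dp":[-0.212,0.217,0],"angular":[0,0,-8.2]},{"dp":[-0.212,0.217,0],"angular":[0,0,-8.2]},{"dp":[-0.212,0.217,0],"angular":[0,0,-8.2]},{"dp":[-0.212,0.217,0],"angular":[0,0,0]},{"dp":[-0.212,0.217,0],"angular":[0,0,0]},{"dp":[-0.212,0.217,0],"angular":[0,0,0]},{"dp":[-0.212,0.217,0],"angular":[0,0,0]},{"dp":[0,0,0],"angular":[0,0,0]},{"dp":[0,0,0],"angular":[0,0,0]}]'; python3 see.py
```

```text
t: 32.8
tcp_pos: [0.6341, 0.0595, 0.0972]
tool_rot: [0.388, 0.922, -0.0, 0.003]
force: [3.9, -7.4, 1.0]
finger_gap: -0.002
gripper_force: 0.0
t 32.8 tcp [0.6341 0.0595 0.0972] f [ 3.9 -7.4  1. ] gap -0.002
yaw 134.38
tcp in pallet mm [ 28.1 -63.1]
t: 34.8
tcp_pos: [0.6615, 0.1415, 0.0964]
tool_rot: [0.926, 0.376, 0.0, 0.0]
force: [-0.8, -0.6, -0.2]
finger_gap: 0.0
gripper_force: 0.0
t 34.8 tcp [0.6615 0.1415 0.0964] f [-0.8 -0.6 -0.2] gap 0.0
yaw 44.22
tcp in pallet mm [104.9 -23.5]
```

```bash
python3 -m crank '[{"dp":[-0.072,-0.07,0],"angular":[0,0,0]},{"dp":[-0.072,-0.07,0],"angular":[0,0,0]},{"dp":[-0.072,-0.07,0],"angular":[0,0,0]},{"dp":[-0.048,-0.047,0],"angular":[0,0,0]},{"dp":[-0.048,-0.047,0],"angular":[0,0,0]},{"dp":[0,0,0],"angular":[0,0,0]}]'; python3 see.py;  python3 -m crank '[{"dp":[-0.036,-0.035,0],"angular":[0,0,0]},{"dp":[0,0,0],"angular":[0,0,0]}]'; python3 see.py
```

```text
t: 35.4
tcp_pos: [0.652, 0.1319, 0.0963]
tool_rot: [0.927, 0.376, -0.0, 0.0]
force: [0.2, -0.3, 0.5]
finger_gap: 0.001
gripper_force: 0.0
t 35.4 tcp [0.652  0.1319 0.0963] f [ 0.2 -0.3  0.5] gap 0.001
yaw 44.15
tcp in pallet mm [ 91.4 -23.7]
t: 35.6
tcp_pos: [0.651, 0.1311, 0.0963]
tool_rot: [0.927, 0.376, 0.0, 0.0]
force: [0.5, 1.4, -0.2]
finger_gap: 0.001
gripper_force: 0.0
t 35.6 tcp [0.651  0.1311 0.0963] f [ 0.5  1.4 -0.2] gap 0.001
yaw 44.16
tcp in pallet mm [ 90.2 -23.6]
```

```bash
python3 -m crank '[{"dp":[-0.03,-0.03,0],"angular":[0,0,0]},{"dp":[0,0,0],"angular":[0,0,0]}]'; python3 see.py;  python3 -m crank '[{"dp":[-0.024,-0.023,0],"angular":[0,0,0]},{"dp":[0,0,0],"angular":[0,0,0]}]'; python3 see.py
```

```text
t: 35.8
tcp_pos: [0.6502, 0.1302, 0.0963]
tool_rot: [0.927, 0.376, 0.0, 0.0]
force: [1.3, 0.7, 1.1]
finger_gap: -0.004
gripper_force: 0.0
t 35.8 tcp [0.6502 0.1302 0.0963] f [1.3 0.7 1.1] gap -0.004
yaw 44.16
tcp in pallet mm [ 89.  -23.6]
t: 36.0
tcp_pos: [0.6495, 0.1295, 0.0963]
tool_rot: [0.927, 0.376, 0.0, 0.0]
force: [1.0, 1.2, 0.0]
finger_gap: -0.001
gripper_force: 0.0
t 36.0 tcp [0.6495 0.1295 0.0963] f [1.  1.2 0. ] gap -0.001
yaw 44.16
tcp in pallet mm [ 88.  -23.7]
```

```bash
python3 -m crank '[{"dp":[-0.024,-0.023,0],"angular":[0,0,0]},{"dp":[0,0,0],"angular":[0,0,0]}]'; python3 see.py;  python3 -m crank '[{"dp":[-0.018,-0.018,0],"angular":[0,0,0]},{"dp":[0,0,0],"angular":[0,0,0]}]'; python3 see.py
```

```text
t: 36.2
tcp_pos: [0.6494, 0.1293, 0.0965]
tool_rot: [0.927, 0.376, 0.001, -0.0]
force: [2.3, 2.4, -0.6]
finger_gap: -0.003
gripper_force: 0.0
t 36.2 tcp [0.6494 0.1293 0.0965] f [ 2.3  2.4 -0.6] gap -0.003
yaw 44.15
tcp in pallet mm [ 87.8 -23.8]
t: 36.4
tcp_pos: [0.6494, 0.1291, 0.0968]
tool_rot: [0.927, 0.376, 0.002, -0.0]
force: [4.0, 5.1, 0.6]
finger_gap: -0.001
gripper_force: 0.0
t 36.4 tcp [0.6494 0.1291 0.0968] f [4.  5.1 0.6] gap -0.001
yaw 44.14
tcp in pallet mm [ 87.6 -23.9]
```

```bash
python3 -m crank '[{"dp":[-0.018,-0.018,0],"angular":[0,0,0]},{"dp":[0,0,0],"angular":[0,0,0]}]'; python3 see.py;  python3 -m crank '[{"dp":[-0.018,-0.018,0],"angular":[0,0,0]},{"dp":[0,0,0],"angular":[0,0,0]}]'; python3 see.py
```

```text
t: 36.6
tcp_pos: [0.6494, 0.129, 0.0971]
tool_rot: [0.927, 0.376, 0.003, -0.0]
force: [5.5, 5.3, -0.0]
finger_gap: 0.0
gripper_force: 0.0
t 36.6 tcp [0.6494 0.129  0.0971] f [ 5.5  5.3 -0. ] gap 0.0
yaw 44.14
tcp in pallet mm [ 87.5 -24. ]
t: 36.8
tcp_pos: [0.6494, 0.1288, 0.0973]
tool_rot: [0.927, 0.376, 0.003, -0.0]
force: [5.9, 5.7, 0.8]
finger_gap: -0.001
gripper_force: 0.0
t 36.8 tcp [0.6494 0.1288 0.0973] f [5.9 5.7 0.8] gap -0.001
yaw 44.13
tcp in pallet mm [ 87.4 -24.1]
```

```bash
python3 -m crank '[{"dp":[0.18,0.176,0],"angular":[0,0,0]},{"dp":[-0.279,0.287,0],"angular":[0,0,0]},{"dp":[-0.279,0.287,0],"angular":[0,0,0]},{"dp":[-0.279,0.287,0],"angular":[0,0,0]},{"dp":[-0.279,0.287,0],"angular":[0,0,0]},{"dp":[-0.06,-0.058,0],"angular":[0,0,0]},{"dp":[-0.06,-0.058,0],"angular":[0,0,0]},{"dp":[0,0,0],"angular":[0,0,0]}]'; python3 see.py;  python3 -m crank '[{"dp":[-0.024,-0.023,0],"angular":[0,0,0]},{"dp":[0,0,0],"angular":[0,0,0]}]'; python3 see.py
```

```text
t: 37.6
tcp_pos: [0.6162, 0.1636, 0.0967]
tool_rot: [0.927, 0.376, 0.001, 0.0]
force: [1.1, 2.3, 0.3]
finger_gap: 0.003
gripper_force: 0.0
t 37.6 tcp [0.6162 0.1636 0.0967] f [1.1 2.3 0.3] gap 0.003
yaw 44.14
tcp in pallet mm [87.9 24. ]
t: 37.8
tcp_pos: [0.6163, 0.163, 0.0968]
tool_rot: [0.927, 0.375, 0.002, 0.0]
force: [2.5, 3.8, 0.7]
finger_gap: -0.003
gripper_force: 0.0
t 37.8 tcp [0.6163 0.163  0.0968] f [2.5 3.8 0.7] gap -0.003
yaw 44.11
tcp in pallet mm [87.6 23.5]
```

```bash
python3 -m crank '[{"dp":[-0.018,-0.018,0],"angular":[0,0,0]},{"dp":[0,0,0],"angular":[0,0,0]}]'; python3 see.py;  python3 -m crank '[{"dp":[-0.018,-0.018,0],"angular":[0,0,0]},{"dp":[0,0,0],"angular":[0,0,0]}]'; python3 see.py
```

```text
t: 38.0
tcp_pos: [0.6161, 0.1629, 0.0969]
tool_rot: [0.927, 0.375, 0.002, -0.0]
force: [3.8, 4.9, -0.2]
finger_gap: -0.0
gripper_force: 0.0
t 38.0 tcp [0.6161 0.1629 0.0969] f [ 3.8  4.9 -0.2] gap -0.0
yaw 44.1
tcp in pallet mm [87.4 23.6]
t: 38.2
tcp_pos: [0.616, 0.1627, 0.0971]
tool_rot: [0.927, 0.375, 0.003, -0.0]
force: [5.0, 6.5, 0.3]
finger_gap: -0.005
gripper_force: 0.0
t 38.2 tcp [0.616  0.1627 0.0971] f [5.  6.5 0.3] gap -0.005
yaw 44.1
tcp in pallet mm [87.2 23.5]
```

```bash
python3 -m crank '[{"dp":[0.24,0.235,0],"angular":[0,0,0]},{"dp":[0.24,0.235,0.2],"angular":[0,0,0]},{"dp":[0,0,0.8],"angular":[0,0,0]},{"dp":[0,0,0.8],"angular":[0,0,0]},{"dp":[0,0,0.8],"angular":[0,0,0]},{"dp":[-0.091,-0.588,0],"angular":[0,0,8.2]},{"dp":[-0.091,-0.588,0],"angular":[0,0,8.2]},{"dp":[-0.091,-0.588,0],"angular":[0,0,8.2]},{"dp":[-0.091,-0.588,0],"angular":[0,0,8.2]},{"dp":[-0.091,-0.588,0],"angular":[0,0,8.2]},{"dp":[-0.091,-0.588,0],"angular":[0,0,8.2]},{"dp":[-0.091,-0.588,0],"angular":[0,0,8.2]},{"dp":[-0.091,-0.588,0],"angular":[0,0,8.2]},{"dp":[-0.091,-0.588,0],"angular":[0,0,8.2]},{"dp":[-0.091,-0.588,0],"angular":[0,0,8.2]},{"dp":[-0.091,-0.588,0],"angular":[0,0,8.2]},{"dp":[0,0,0],"angular":[0,0,0]},{"dp":[0,0,0],"angular":[0,0,0]}]'; python3 see.py
```

```text
t: 40.0
tcp_pos: [0.5981, -0.0184, 0.1744]
tool_rot: [0.39, 0.921, -0.0, -0.0]
force: [-0.0, 1.0, -0.5]
finger_gap: -0.001
gripper_force: 0.0
t 40.0 tcp [ 0.5981 -0.0184  0.1744] f [-0.   1.  -0.5] gap -0.001
yaw 134.15
tcp in pallet mm [-52.1 -93.6]
```

```bash
python3 -m crank '[{"dp":[0,0,-0.7],"angular":[0,0,0]},{"dp":[0,0,-0.8],"angular":[0,0,0]},{"dp":[0,0,-0.7],"angular":[0,0,0]},{"dp":[0,0,-0.4],"angular":[0,0,0]},{"dp":[-0.116,0.12,0],"angular":[0,0,0]},{"dp":[-0.116,0.12,0],"angular":[0,0,0]},{"dp":[-0.116,0.12,0],"angular":[0,0,0]},{"dp":[-0.116,0.12,0],"angular":[0,0,0]},{"dp":[-0.07,0.072,0],"angular":[0,0,0]},{"dp":[-0.047,0.048,0],"angular":[0,0,0]},{"dp":[-0.023,0.024,0],"angular":[0,0,0]},{"dp":[0,0,0],"angular":[0,0,0]}]'; python3 see.py;  python3 -m crank '[{"dp":[-0.03,0.031,0],"angular":[0,0,0]},{"dp":[0,0,0],"angular":[0,0,0]}]'; python3 see.py
```

```text
t: 41.2
tcp_pos: [0.5798, 0.0005, 0.0964]
tool_rot: [0.388, 0.922, 0.0, 0.0]
force: [-0.7, -0.3, -0.6]
finger_gap: -0.0
gripper_force: 0.0
t 41.2 tcp [5.798e-01 5.000e-04 9.640e-02] f [-0.7 -0.3 -0.6] gap -0.0
yaw 134.36
tcp in pallet mm [-52.  -67.4]
t: 41.4
tcp_pos: [0.5788, 0.0014, 0.0962]
tool_rot: [0.388, 0.922, -0.0, -0.0]
force: [0.1, 0.3, 0.0]
finger_gap: 0.001
gripper_force: 0.0
t 41.4 tcp [0.5788 0.0014 0.0962] f [0.1 0.3 0. ] gap 0.001
yaw 134.36
tcp in pallet mm [-52.1 -66. ]
```

```bash
python3 -m crank '[{"dp":[-0.023,0.024,0],"angular":[0,0,0]},{"dp":[0,0,0],"angular":[0,0,0]}]'; python3 see.py;  python3 -m crank '[{"dp":[-0.023,0.024,0],"angular":[0,0,0]},{"dp":[0,0,0],"angular":[0,0,0]}]'; python3 see.py
```

```text
t: 41.6
tcp_pos: [0.5781, 0.0022, 0.0962]
tool_rot: [0.388, 0.922, -0.0, -0.0]
force: [-1.2, -0.0, 0.6]
finger_gap: -0.001
gripper_force: 0.0
t 41.6 tcp [0.5781 0.0022 0.0962] f [-1.2 -0.   0.6] gap -0.001
yaw 134.36
tcp in pallet mm [-52. -65.]
t: 41.8
tcp_pos: [0.5776, 0.0029, 0.0963]
tool_rot: [0.388, 0.922, -0.0, 0.0]
force: [0.4, -0.1, 0.1]
finger_gap: -0.0
gripper_force: 0.0
t 41.8 tcp [0.5776 0.0029 0.0963] f [ 0.4 -0.1  0.1] gap -0.0
yaw 134.36
tcp in pallet mm [-52.  -64.1]
```

```bash
python3 -m crank '[{"dp":[-0.023,0.024,0],"angular":[0,0,0]},{"dp":[0,0,0],"angular":[0,0,0]}]'; python3 see.py;  python3 -m crank '[{"dp":[-0.018,0.018,0],"angular":[0,0,0]},{"dp":[0,0,0],"angular":[0,0,0]}]'; python3 see.py
```

```text
t: 42.0
tcp_pos: [0.5775, 0.0031, 0.0964]
tool_rot: [0.388, 0.922, -0.0, 0.001]
force: [1.2, -2.5, -0.1]
finger_gap: 0.001
gripper_force: 0.0
t 42.0 tcp [0.5775 0.0031 0.0964] f [ 1.2 -2.5 -0.1] gap 0.001
yaw 134.37
tcp in pallet mm [-51.8 -63.8]
t: 42.2
tcp_pos: [0.5774, 0.0034, 0.0967]
tool_rot: [0.388, 0.922, -0.0, 0.001]
force: [2.5, -3.4, 0.3]
finger_gap: 0.002
gripper_force: 0.0
t 42.2 tcp [0.5774 0.0034 0.0967] f [ 2.5 -3.4  0.3] gap 0.002
yaw 134.37
tcp in pallet mm [-51.7 -63.6]
```

```bash
python3 -m crank '[{"dp":[-0.018,0.018,0],"angular":[0,0,0]},{"dp":[0,0,0],"angular":[0,0,0]}]'; python3 see.py;  python3 -m crank '[{"dp":[-0.018,0.018,0],"angular":[0,0,0]},{"dp":[0,0,0],"angular":[0,0,0]}]'; python3 see.py
```

```text
t: 42.4
tcp_pos: [0.5774, 0.0035, 0.0969]
tool_rot: [0.388, 0.922, -0.0, 0.002]
force: [2.3, -5.4, 0.8]
finger_gap: 0.002
gripper_force: 0.0
t 42.4 tcp [0.5774 0.0035 0.0969] f [ 2.3 -5.4  0.8] gap 0.002
yaw 134.37
tcp in pallet mm [-51.6 -63.5]
t: 42.6
tcp_pos: [0.5774, 0.0037, 0.0971]
tool_rot: [0.388, 0.922, -0.0, 0.003]
force: [3.4, -7.3, 1.0]
finger_gap: -0.0
gripper_force: 0.0
t 42.6 tcp [0.5774 0.0037 0.0971] f [ 3.4 -7.3  1. ] gap -0.0
yaw 134.38
tcp in pallet mm [-51.5 -63.3]
```

```bash
python3 -m crank '[{"dp":[0.21,-0.215,0],"angular":[0,0,0]},{"dp":[0.239,0.233,0],"angular":[0,0,0]},{"dp":[0.239,0.233,0],"angular":[0,0,0]},{"dp":[0.239,0.233,0],"angular":[0,0,0]},{"dp":[0.239,0.233,0],"angular":[0,0,0]},{"dp":[0.239,0.233,0],"angular":[0,0,0]},{"dp":[0.239,0.233,0],"angular":[0,0,0]},{"dp":[0.239,0.233,0],"angular":[0,0,0]},{"dp":[0.239,0.233,0],"angular":[0,0,0]},{"dp":[0,0,0],"angular":[0,0,0]},{"dp":[-0.07,0.072,0],"angular":[0,0,0]},{"dp":[-0.07,0.072,0],"angular":[0,0,0]},{"dp":[0,0,0],"angular":[0,0,0]}]'; python3 see.py;  python3 -m crank '[{"dp":[-0.03,0.031,0],"angular":[0,0,0]},{"dp":[0,0,0],"angular":[0,0,0]}]'; python3 see.py
```

```text
t: 43.9
tcp_pos: [0.6345, 0.0587, 0.0964]
tool_rot: [0.388, 0.922, -0.0, 0.0]
force: [0.4, -0.1, -0.9]
finger_gap: 0.003
gripper_force: 0.0
t 43.9 tcp [0.6345 0.0587 0.0964] f [ 0.4 -0.1 -0.9] gap 0.003
yaw 134.36
tcp in pallet mm [ 27.8 -63.9]
t: 44.1
tcp_pos: [0.6344, 0.059, 0.0966]
tool_rot: [0.388, 0.922, -0.0, 0.001]
force: [1.3, -3.0, -0.9]
finger_gap: -0.0
gripper_force: 0.0
t 44.1 tcp [0.6344 0.059  0.0966] f [ 1.3 -3.  -0.9] gap -0.0
yaw 134.35
tcp in pallet mm [ 27.9 -63.5]
```

```bash
python3 -m crank '[{"dp":[-0.018,0.018,0],"angular":[0,0,0]},{"dp":[-0.018,0.018,0],"angular":[0,0,0]},{"dp":[0,0,0],"angular":[0,0,0]}]'; python3 see.py;  python3 -m crank '[{"dp":[0.23,-0.24,0],"angular":[0,0,0]},{"dp":[0.23,-0.24,0.2],"angular":[0,0,0]},{"dp":[0.23,-0.24,0.7],"angular":[0,0,0]},{"dp":[0,-0.3,0.9],"angular":[0,0,0]},{"dp":[-0.2,-0.9,0.9],"angular":[0,0,0]},{"dp":[-0.2,-0.9,0.5],"angular":[0,0,0]},{"dp":[-0.2,-0.9,0],"angular":[0,0,0]},{"dp":[-0.2,-0.9,0],"angular":[0,0,0]},{"dp":[-0.2,-0.9,0],"angular":[0,0,0]},{"dp":[-0.2,-0.9,0],"angular":[0,0,0]},{"dp":[-0.2,-0.9,0],"angular":[0,0,0]},{"dp":[-0.2,-0.9,0],"angular":[0,0,0]},{"dp":[0,0,0],"angular":[0,0,0]}]'; python3 see.py f1; python3 - <<'E'
from h import *
o=np.array([.570,.085]);t=np.radians(44.3);R=np.array([[np.cos(t),np.sin(t)],[-np.sin(t),np.cos(t)]])
for n in("top","scene"):
    d=dict(np.load(n+"f1.npz"))
    for r in rects(d,.112 if n=="top" else .118,.132,.122,40):print(n,*r[1:6],(R@(r[2]-o)*1e3).round(1))
E
```

```text
t: 44.4
tcp_pos: [0.6343, 0.0593, 0.097]
tool_rot: [0.388, 0.922, -0.0, 0.002]
force: [2.9, -6.1, -0.7]
finger_gap: 0.005
gripper_force: 0.0
t 44.4 tcp [0.6343 0.0593 0.097 ] f [ 2.9 -6.1 -0.7] gap 0.005
yaw 134.37
tcp in pallet mm [ 28.1 -63.3]
t: 45.7
tcp_pos: [0.605, -0.1893, 0.1925]
tool_rot: [0.39, 0.921, -0.0, 0.0]
force: [0.0, 0.1, 0.1]
finger_gap: -0.002
gripper_force: 0.0
t 45.7 tcp [ 0.605  -0.1893  0.1925] f [0.  0.1 0.1] gap -0.002
yaw 134.12
tcp in pallet mm [-166.5 -220.7]
top 1205 [0.5694 0.0837] [0.1509 0.0997] 44.7 [0.5694 0.0839 0.1212] [-1.3 -0.5]
top 58 [ 0.0583 -0.0126] [0.0941 0.0167] 82.2 [ 0.0598 -0.0147  0.1216] [-434.4  287.5]
scene 1415 [0.5722 0.0881] [0.1531 0.1001] 44.2 [0.5734 0.0892 0.1237] [3.7 0.7]
scene 51 [0.4218 0.3915] [0.0513 0.0196] 90.3 [0.426  0.3926 0.125 ] [108.  322.9]
```

View pics/f1.png

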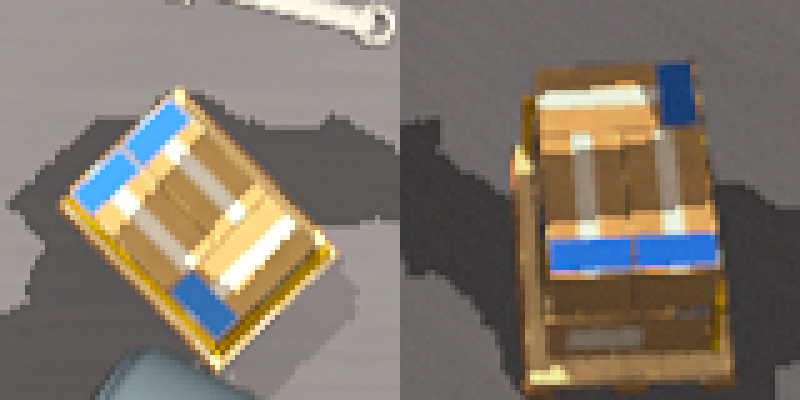

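The second layer forms a closed block measuring 151 × 100 mm with its top at 122 mm. It lies against both fence walls, in the top view spanning about (65,205) to (330,250), with no visible gaps, and the arm is clear.

```bash
python3 -c "
from station import order
print(order.sign_off())"
```

```text
the job is handed in; nothing more can be done
None
```

The second layer is laid and the job handed in at about 46 s: the crosswise carton is at the fenced end, the pair is lengthwise at the open end, and all three are snug against each other and both fence walls, with final pushes of only about 7–8 N.

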